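Fish the dowel pin out of the housing slot with sprung tongs and seat it

ROBOT

A 6-joint arm with a two-finger parallel gripper is mounted at the origin on the work surface. World frame = base frame: x ahead of the robot, y to its left, z up, the work surface at z = 0. Lengths are in m, angles in rad, forces in N, time in s.
With the tool pointing down it reaches from about 0.375 to 0.975 m from the base axis. Payload 3.8 kg.
Tool frame: the origin (TCP) lies at the very end of the fingers, on their centre line; the grasp point (between the pads) lies 19 mm behind it; y points along the fingers, x is the direction in which the jaws open and shut, and the axes are right-handed (so a half turn about y gives the same grasp; the last joint's range is limited). The gripper opens to 85 mm and grips with 20 to 120 N. Pads are 22 mm wide; open, the fingers measure 114 mm over their backs; the gripper's body (76 mm by 85 mm) begins 54 mm behind the grasp point. The pads swing forward as they close: fully open they stand 13 mm farther back than shut.
Start: joints at [1.278, 0.264, 1.604, -0, 1.274, -0.037], TCP at [0.171, 0.653, 0.231] pointing down, gripper open.
Joint ranges: [-2.63, 2.63], [-0.94, 2.18], [0.31, 2.57], [-1.31, 4.45], [0, 2.66], [-2.55, 2.55]. Speed limits (rad/s): [2.57, 2.57, 3.14, 3.14, 3.14, 3.14].

INTERFACE

Orientations are given as a rotation vector (axis times angle).
In Python, from workcell import bot, cams gives the robot as it stands.
- The arm moves only by the tool play_rows, never from a script. Its argument "motion" is a list of rows, each a list of 2 entries, a list of its own where there are three numbers: the shift along the world's x, y, z normalised to -1 to 1, where 1 is 400 mm, then the turn, a rotation vector about the world's x, y, z normalised to -1 to 1, where 1 is pi/4 rad. In form: [[[tx, ty, tz], [ax, ay, az]], ...]. A call has 1 to 10 rows; each row is the pose to reach, as a shift and turn from the pose commanded when the call began; what a row does not reach only later rows make up. A row lasts 1/8 s, in which the tool goes at most 62.5 mm and 10.7 degrees, less where a joint would pass 70% of its speed; a pose out of reach is approached as far as the arm can. A call with a number of a shift or a turn outside -1 to 1 is refused whole. A call with a gripper value outside its range is refused whole. "gripper" is the closure, from 0 (fully open) to 1 (shut), set as the call begins (left out, the last holds). The fingers move at their own pace and stop on an object; "squeeze" is the grip in N (left out, the last holds). Time passes only in rows, so rows that repeat a pose let the fingers close. It gives the time, the measured TCP pose, the force and the opening at its end, in the units of the state.
- bot.read_state(): the state, without advancing time (a new reading comes with each control period).
- cams.read_camera(name): name is "scene" or "top" or "wrist"; returns (picture, depth): 420x560x3 uint8, red, green, blue; 420x560 float32, m along the optical axis (not along the pixel's ray), 0 where there is no reading.
- cams.calibration(name): a dict with "mtx" (3x3 intrinsics, pixels), "k1" (the pictures are not rectified: a ray, as slopes to the right and down, at radius r is drawn at 1 + k1 r^2 times it, then the intrinsics apply), "R" (3x3) and "t" (3): a world point X has camera coordinates R X + t; the wrist camera has in their place "tool_from_camera" (4x4, takes a point from camera to tool coordinates, whose origin is the TCP and whose axes are the tool frame's). Camera axes: x right, y down, z forward; pixel columns grow to the right and rows downward; lengths in m; the calibration is good to about 2 mm. A picture is of the moment at which its call begins: read the wrist's pose just before it. calibration takes no time and is no camera call.
- bot.finish_job(): hands the job in, once; it reports no verdict.
Trained networks look in the newest picture that a camera, given by its name, has taken for a name from the list of things; names that differ only in an ending like _2 or _b are one class to them, and where a whole thing is asked for, a point or a joint stands for the part that bears it (a point fixed in the world has none). Each returns a list of dicts, best first, with "conf" (0 to 1); they miss things now and then, are a little off and sometimes report something else, mostly with a low value. They report only what shows in the picture. A call takes as long as a camera call. They do not tell look-alikes from the thing itself.
- cams.recognise(camera, label): "xyz" ([x, y, z] in m, in the coordinates of the camera as it stood for that picture, good to about 4 mm: the middle of the surface that is visible of it).
- cams.regions_of(camera, label): "mask" (420x560 bool, what is visible of it).
- cams.mark_of(camera, label): "xyz" ([x, y, z] in m, in the coordinates of the camera as it stood for that picture, good to about 4 mm: a listed point, or the origin of a listed thing).
The state is a dict: "time": time; "q": joint angles; "joint_vel": joint speeds; "joint_torque": joint torques, N m; "tool_pos": TCP position; "tcp_rot": TCP orientation; "wrist_force": force on the tool from outside, world axes, zero at the start; "torque": the same for the moment, N m; "width": opening from 0.0 (shut) to 1.0 (fully open).
Only numpy, scipy, OpenCV 4.12 (cv2) and the standard library are available. Lean on these libraries where they do the work, as an engineer would, in place of code of your own. Each camera call takes 0.05 s, during which the arm holds its last target.

TASK

Take the sprung tongs from their holder, reach down the narrow slot of the aluminium housing, squeeze them shut on the dowel pin standing at the bottom and draw it out. Put the pin foot down into the bore of the steel bearing block and press it, still in the tongs, on to the hidden sprung seat until it pushes back firmly, with about 9 N and never more than 18 N, for half a second. Leave the pin standing in the bore, put the tongs back upright in their holder and let go; do not ram the housing with the tongs or the pin.

Things in the scene. Friction and masses are not known exactly. Their poses are not given: they have to be found in the camera images.
- tongs_grip (a point): Sprung steel tongs, 130 mm tall, 160 g, upright in the holder, tips down, z up. This point is midway between their two grip plates, 103 mm above the tip ends. Plates: 22 mm wide (x), 54 mm tall (27 mm either side of this point), outer faces 40 mm apart along y when free. Take them from above, jaws closing along y. A bridge 18 mm wide (y) tops them 27 mm above this point.
- tongs_tip (a point): The point midway between the ends of the tongs' two tips (same axes as tongs_grip), 103 mm below tongs_grip. The tips are flat strips 10 mm wide (x), 3 mm thick (y) and 70 mm long, 20 mm apart inside and 26 mm outside when free.
- pin_mid (a point): Centre of the steel dowel pin: 12 mm diameter, 50 mm long, z along it, about 45 g; foot 25 mm below this point, top 25 mm above. The foot tapers over 3 mm to 8.4 mm diameter. It starts upright on the floor of the housing's slot. Grip its uppermost 10 to 18 mm, so that the tips stay above the bearing block when it is seated.
- housing: Fixed aluminium casting, 60 mm (x) by 76 mm (y), 100 mm tall, on a flange 100 by 116 mm and 12 mm thick; origin at the centre of its underside, z up. A slot goes down from its top, too narrow for gripper fingers. Tongs or pin pushed against it with more than 30 N would mark it.
- slot_mouth (a point): Centre of the slot's mouth, on the top face of the housing, 100 mm above the table. The slot is 18 mm wide (x) and 34 mm long (y), with straight walls, 90 mm deep. The tongs go in with their y axis along the slot's y.
- base: Fixed grey painted steel plate 110 x 100 x 12 mm under the bearing block, origin at the centre of its underside on the table. Carries the sprung seat inside the bore: a flat disc 14 to 28 mm below the bore's mouth (differs each time, not measured); spring 4 N per mm, 7 mm travel. Press the pin on it with more than 5 N (about 9 N) for half a second, never more than 18 N.
- bore_mouth (a point): Centre of the bore's mouth in the top face of the steel bearing block (66 by 66 by 48 mm, fixed on the base, top 60 mm above the table), z up. The vertical bore is 14.4 mm in diameter with a 2 mm chamfer at the mouth.
- holder_floor (a point): Centre of the floor of the pocket in the grey plastic tongs holder, fixed, 50 by 66 mm, 72 mm tall. The pocket floor lies 12 mm above the table; the tongs stand on it. The pocket is 18 mm wide (x) and 36 mm long (y), with straight walls, 60 mm deep, open at the top.
- tong_l (a joint): Closing of one arm of the tongs, m: 0 free, at most 0.006; the other arm moves equally, both parallel to y. Each is pushed outward by a spring, 1 N when free plus 0.8 N per mm. Held at 36 to 38 mm over the plates the tongs are carried with tips still open; closing further shuts the tips by as much. Use a firm grip (20 to 30 N) while they hold the pin.
Not all that is in view belongs to the job. Leave any red look-alike of the part that bears tongs_grip alone.

How it is judged:
On the way, in this order (a step that is already met when the one before it is completed fails the run):
1. the pin is drawn right out of the slot in the tongs (contact force between tongs and pin above 1 N and z of pin_mid in the frame of housing above 0.123 m), for 0.1 s.
2. the pin, in the bore and held in the tongs, is pressed on the sprung seat with more than 5 N (contact force between pin and base above 5 N and contact force between tongs and pin above 1 N and horizontal distance between pin_mid and bore_mouth below 0.006 m), for 0.3 s.
At the end, for the whole second after the job is handed in: The pin stands in the bore at rest, its centre within 4 mm of the bore's axis and no more than 12.5 mm above the mouth, tilted less than 0.2 rad; the tongs stand at rest in their holder, the point between the tips within 10 mm of the pocket floor's centre, tilted less than 0.15 rad (horizontal distance between pin_mid and bore_mouth below 0.004 m and angle between pin_mid's own z axis and vertical below 0.2 rad and z of pin_mid in the frame of bore_mouth below 0.0125 m and linear speed of each of pin, tongs below 0.02 m/s and distance between tongs_tip and holder_floor below 0.01 m and angle between tongs_tip's own z axis and vertical below 0.15 rad); the robot touches nothing.
It fails at once if the seat is pressed with more than 18 N (contact force between pin and base above 18 N).
It fails at once if the housing is rammed with the tongs with more than 30 N (contact force between tongs and housing above 30 N).
It fails at once if the pin is forced against the housing with more than 30 N (contact force between pin and housing above 30 N).
It also fails if it takes over 64 s, if anything falls off the work surface, if the arm or the gripper's body presses on something with over 40 N, if the wrist force passes 120 N, or if a joint passes its speed limit or range.

## Working session

There is one attempt and no reset: what is moved stays moved. The work goes in short steps, Python scripts to look and compute and a tool call to move; the robot and the scene stay as the last step left them, time stands still between calls to the robot, and variables do not carry over. Pictures are saved under pics/ and viewed, and the job is handed in when it is done.

Besides the shell and the picture viewer there is one more tool, called after "Call:" as name([rows], argument=value, ...), one row to a line, values as JSON. play_rows: Moves the arm, as the interface text tells. Its arguments: {"type":"object","properties":{"motion":{"type":"array","items":{"type":"array"}},"gripper":{"type":"number"},"squeeze":{"type":"number"}},"required":["motion"]}

```bash
ls; mkdir -p pics
python3 - <<'E'
from workcell import bot,cams
import cv2,numpy as np
print(bot.read_state())
for n in ['scene','top','wrist']:
    p,d=cams.read_camera(n); cv2.imwrite(f'pics/a_{n}.png',p[:,:,::-1]); np.save(f'd_{n}.npy',d)
    print(n,cams.calibration(n))
E
```

```text
pics
{'time': 0.0, 'q': array([ 1.27808816e+00,  2.64778424e-01,  1.60533943e+00, -1.78802795e-05,
        1.27368969e+00, -3.68975557e-02]), 'joint_vel': array([-0.00032311,  0.0003038 ,  0.0008348 ,  0.00167468, -0.0005302 ,
        0.00028615]), 'joint_torque': array([ 1.52435400e-04, -5.15105546e+01, -3.67318797e+01,  7.66373631e-06,
        1.29669457e-02, -6.56239969e-07]), 'tool_pos': array([0.17059593, 0.6523524 , 0.22996365]), 'tcp_rot': array([-1.32074979, -1.01741862,  1.02040624]), 'wrist_force': array([ 0.18609518, -0.42718213,  0.45039314]), 'torque': array([-0.01234572,  0.04537035, -0.02401524]), 'width': 0.9964323251253839}
scene {'mtx': array([[541.52132408,   0.        , 282.18588932],
       [  0.        , 541.52132408, 215.77295542],
       [  0.        ,   0.        ,   1.        ]]), 'k1': -0.17233507338051893, 'R': array([[-2.74309621e-01,  9.61641390e-01,  2.61302140e-04],
       [ 7.59396908e-01,  2.16785774e-01, -6.13449480e-01],
       [-5.89975057e-01, -1.68076662e-01, -7.89733922e-01]]), 't': array([ 0.12802228, -0.33816542,  1.52404412])}
top {'mtx': ar
[... 241 characters left out ...]
[-0.99680389,  0.02592198, -0.07556487],
       [ 0.07630405,  0.02882034, -0.99666799]]), 't': array([0.02152245, 0.50122153, 0.89523127])}
wrist {'mtx': array([[324.73809157,   0.        , 272.35877509],
       [  0.        , 324.73809157, 211.53070166],
       [  0.        ,   0.        ,   1.        ]]), 'k1': -0.062074295617437505, 'tool_from_camera': array([[ 9.99999834e-01, -3.97343178e-04, -4.16493225e-04,
         8.24591428e-04],
       [ 2.89763060e-04, -2.77712397e-01,  9.60664218e-01,
        -1.41693591e-01],
       [-4.97378706e-04, -9.60664180e-01, -2.77712236e-01,
         7.00880322e-02],
       [ 0.00000000e+00,  0.00000000e+00,  0.00000000e+00,
         1.00000000e+00]])}
```

View pics/a_scene.png

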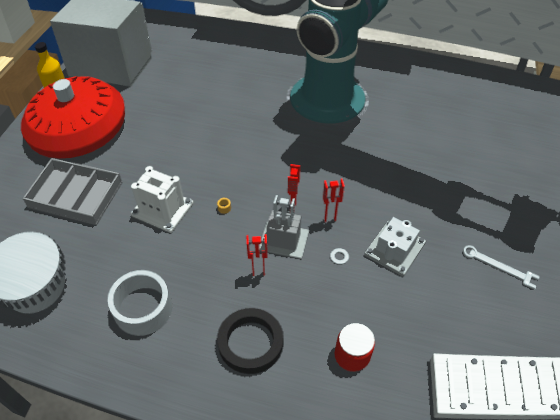

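View pics/a_top.png

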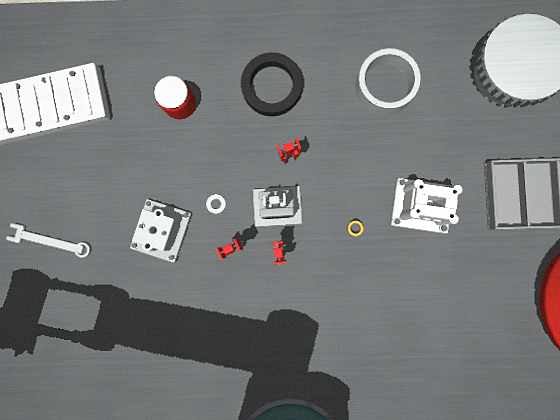

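View pics/a_wrist.png

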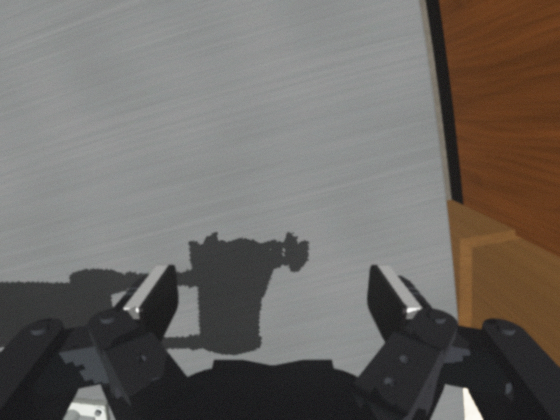

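```bash
cat > h.py <<'E'
from workcell import bot,cams
import cv2,numpy as np
from scipy.spatial.transform import Rotation as Ro
def c2w(n,p,st=None):
    c=cams.calibration(n)
    p=np.asarray(p)
    if n=='wrist':
        T=c['tool_from_camera']; pt=p@T[:3,:3].T+T[:3,3]
        return pt@Ro.from_rotvec(st['tcp_rot']).as_matrix().T+st['tool_pos']
    return (p-c['t'])@c['R']
def w2px(n,X,st=None):
    c=cams.calibration(n); X=np.asarray(X,float)
    if n=='wrist':
        T=c['tool_from_camera']; pt=(X-st['tool_pos'])@Ro.from_rotvec(st['tcp_rot']).as_matrix()
        pc=(pt-T[:3,3])@T[:3,:3]
    else: pc=X@c['R'].T+c['t']
    s=pc[...,:2]/pc[...,2:]; r2=(s**2).sum(-1,keepdims=True); s=s*(1+c['k1']*r2)
    return s*c['mtx'][0,0]+c['mtx'][:2,2]
def cloud(n,d,st=None):
    c=cams.calibration(n); h,w=d.shape
    u,v=np.meshgrid(np.arange(w),np.arange(h)); 
    s=np.stack([u,v],-1).reshape(-1,1,2).astype(float)
    q=cv2.undistortPoints(s,c['mtx'],np.array([c['k1'],0,0,0.])).reshape(h,w,2)
    return c2w(n,np.concatenate([q,np.ones((h,w,1))],-1)*d[...,None],st)
E
python3 - <<'E'
from h import *
np.set_printoptions(precision=4,suppress=True)
st=bot.read_state()
for n in ['scene','top']:
  for l in ['tongs_grip','tongs_tip','pin_mid','housing','slot_mouth','base','bore_mouth','holder_floor']:
    for r in cams.mark_of(n,l)[:3]:
        X=c2w(n,r['xyz'],st); print(n,l,round(r['conf'],2),X,w2px(n,X,st).round())
E
```

```text
scene tongs_grip 0.94 [0.4233 0.1015 0.1026] [333. 189.]
scene tongs_grip 0.93 [ 0.6128 -0.0141  0.1016] [255. 247.]
scene tongs_grip 0.86 [0.5112 0.0187 0.111 ] [285. 209.]
scene tongs_tip 0.73 [ 0.4296  0.1037 -0.0001] [330. 220.]
scene tongs_tip 0.69 [ 0.607  -0.0111 -0.0005] [259. 272.]
scene tongs_tip 0.56 [0.4183 0.0102 0.0027] [292. 207.]
scene housing 0.58 [ 0.5073 -0.2887 -0.0009] [161. 209.]
scene slot_mouth 0.59 [ 0.5091 -0.284   0.0982] [154. 183.]
scene base 0.55 [ 0.4646  0.264  -0.0022] [395. 248.]
scene base 0.44 [0.4706 0.2647 0.057 ] [400. 235.]
scene bore_mouth 0.9 [0.4704 0.2644 0.0581] [400. 235.]
scene holder_floor 0.66 [0.5119 0.0111 0.0111] [281. 236.]
top tongs_grip 0.71 [ 0.6066 -0.0092  0.1041] [287. 151.]
top tongs_grip 0.64 [0.4141 0.0087 0.1034] [280. 253.]
top tongs_grip 0.61 [0.4236 0.1013 0.1027] [230. 249.]
top tongs_tip 0.8 [ 0.6103 -0.012  -0.001 ] [289. 159.]
top tongs_tip 0.7 [0.5101 0.0175 0.0139] [276. 206.]
top tongs_tip 0.59 [ 0.4228  0.1008 -0.0012] [238. 249.]
top pin_mid 0.41 [ 0.5061 -0.2857  0.0295] [425. 203.]
top housing 0.61 [ 0.503  -0.2866  0.0017] [422. 206.]
top slot_mouth 0.85 [ 0.5065 -0.2842  0.1016] [436. 200.]
top base 0.71 [0.4598 0.265  0.0016] [160. 233.]
top bore_mouth 0.64 [0.4653 0.2636 0.0548] [153. 230.]
top bore_mouth 0.44 [ 0.5041 -0.2839  0.1003] [436. 201.]
top holder_floor 0.66 [0.5096 0.0146 0.0167] [277. 206.]
```

Candidates for the tongs: grey/steel pair in the holder (scene 285,205; top 276,203), and three red look-alikes (scene 333,195 / 294,180 / 257,250; top 230,247 / 279,252 / 290,150). I choose the steel pair in the grey holder. Next: a close crop to check it, and fine geometry.

Run:
```python
from h import *
np.set_printoptions(precision=4,suppress=True)
st=bot.read_state()
print(Ro.from_rotvec(st['tcp_rot']).as_matrix())
s=cv2.imread('pics/a_scene.png'); t=cv2.imread('pics/a_top.png')
f=lambda im,x,y,w=70,h=55:cv2.resize(im[y-h:y+h,x-w:x+w],(392,300),interpolation=cv2.INTER_CUBIC)
cv2.imwrite('pics/crop1.png',np.vstack([np.hstack([f(s,285,225),f(t,276,205)]),np.hstack([f(t,427,204),f(t,160,230)])]))
# top-faces by depth
d=np.load('d_top.npy'); P=cloud('top',d)
d2=np.load('d_scene.npy'); P2=cloud('scene',d2)
for nm,Q in(('top',P),('scene',P2)):
  for lab,c,zl,zh,r in (('housing',(.507,-.286),.094,.106,.05),('block',(.466,.264),.055,.065,.055),('holder',(.51,.015),.067,.077,.045),('flange',(.507,-.286),.007,.017,.09),('base',(.466,.264),.007,.017,.085),('tongs',(.51,.015),.135,.15,.04)):
    m=(abs(Q[...,0]-c[0])<r)&(abs(Q[...,1]-c[1])<r)&(Q[...,2]>zl)&(Q[...,2]<zh)
    X=Q[m]
    if len(X)<5: print(nm,lab,len(X)); continue
    rc=cv2.minAreaRect(X[:,:2].astype(np.float32)); print(nm,lab,len(X),rc,X[:,2].mean())
```

```text
[[ 0.253  -0.     -0.9675]
 [ 0.9675  0.      0.253 ]
 [ 0.     -1.      0.    ]]
top housing 1328 ((0.5042114853858948, -0.2855771780014038), (0.08918330818414688, 0.07235896587371826), 79.64559173583984) 0.0993290448612158
top block 1132 ((0.46588754653930664, 0.2625488042831421), (0.06765680015087128, 0.08604273945093155), 70.65225982666016) 0.05940398615032757
top holder 589 ((0.5112441182136536, 0.016522537916898727), (0.05024058744311333, 0.06592360883951187), 2.4207258224487305) 0.07122756954066042
top flange 877 ((0.5045786499977112, -0.2847486138343811), (0.11492786556482315, 0.10041254013776779), 80.31381225585938) 0.011747768817185913
top base 1019 ((0.4661461114883423, 0.26283732056617737), (0.10099436342716217, 0.10977202653884888), 70.98749542236328) 0.011667926177852877
top tongs 134 ((0.5109647512435913, 0.016657749190926552), (0.0216929130256176, 0.03853519633412361), 0.9331023693084717) 0.14082866372060857
scene housing 718 ((0.5065205693244934, -0.2841753661632538), (0.09144774079322815, 0.0759698674082756), 80.52143096923828) 0.09798121108247372
scene block 800 ((0.4688083827495575, 0.26165062189102173), (0.06648509949445724, 0.08822790533304214), 70.86790466308594) 0.05903009729847262
scene holder 389 ((0.5132079720497131, 0.01663273572921753), (0.05409187078475952, 0.06618276983499527), 1.3524755239486694) 0.07068768215654281
scene flange 604 ((0.5067844390869141, -0.28343918919563293), (0.11629331111907959, 0.10284446179866791), 79.56172943115234) 0.011308690256807542
scene base 785 ((0.4689696431159973, 0.2621730864048004), (0.10082363337278366, 0.1149938702583313), 70.3670654296875) 0.011109102091529391
scene tongs 103 ((0.512794554233551, 0.017011184245347977), (0.0220933947712183, 0.0401952788233757), 1.5868852138519287) 0.1401186260252615
```

View pics/crop1.png

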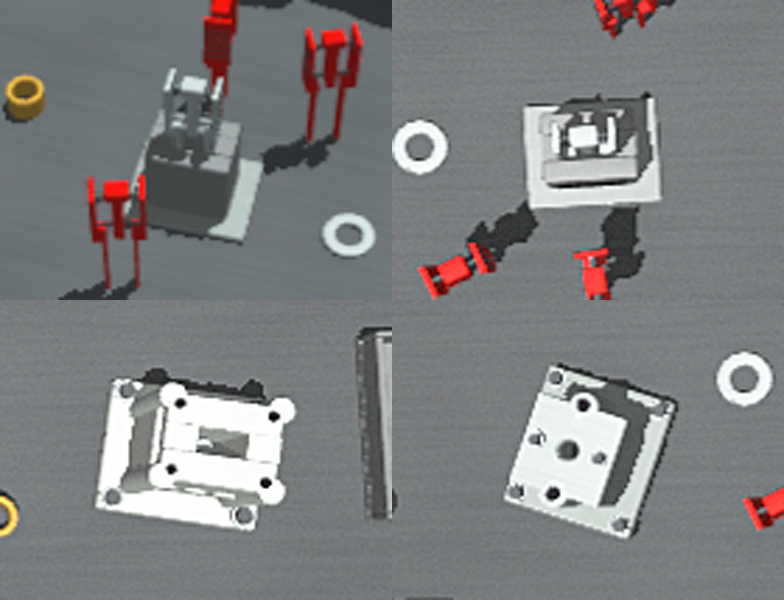

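The crop confirms it: steel tongs in the grey holder (crop 190,100 and 585,135), the red ones stand free on the table. The housing slot shows at about (225,440) and the bore at (567,450). I move above the tongs.

Call:
play_rows([
  [[0.1,-0.19,0],[0,0,0.05]],
  [[0.21,-0.4,0],[0,0,0.1]],
  [[0.32,-0.6,0],[0,0,0.15]],
  [[0.425,-0.8,0],[0,0,0.18]],
  [[0.425,-0.8,0],[0,0,0.18]],
  [[0.425,-0.8,0],[0,0,0.18]],
  [[0.425,-0.8,0],[0,0,0.18]],
], gripper=0)

```text
time: 1.82
tool_pos: [0.342, 0.3305, 0.2315]
tcp_rot: [-1.264, -1.121, 1.121]
wrist_force: [0.0, 0.2, -0.7]
width: 1.001
```

Call:
play_rows([
  [[0.1,-0.19,0],[0,0,0.05]],
  [[0.21,-0.39,0],[0,0,0.1]],
  [[0.32,-0.6,0],[0,0,0.15]],
  [[0.43,-0.79,-0.02],[0,0,0.18]],
  [[0.43,-0.79,-0.02],[0,0,0.18]],
  [[0.43,-0.79,-0.02],[0,0,0.18]],
  [[0.43,-0.79,-0.02],[0,0,0.18]],
])

```text
time: 2.7
tool_pos: [0.5143, 0.0154, 0.2231]
tcp_rot: [-1.198, -1.226, 1.226]
wrist_force: [0.5, -0.4, -0.1]
width: 0.999
```

```bash
cat > look.py <<'E'
import sys
from h import *
np.set_printoptions(precision=4,suppress=True)
n,name=sys.argv[1:3]
st=bot.read_state(); print(st['time'],st['tool_pos'],np.degrees(np.arctan2(*Ro.from_rotvec(st['tcp_rot']).as_matrix()[1::-1,0])),st['wrist_force'],st['width'])
p,d=cams.read_camera(n); cv2.imwrite(f'pics/{name}.png',p[:,:,::-1]); np.savez(f'{name}.npz',d=d,p=p,st=np.array(st,dtype=object))
for l in sys.argv[3:]:
    for r in cams.mark_of(n,l)[:3]:
        X=c2w(n,r['xyz'],st); print(l,round(r['conf'],2),X,w2px(n,X,st).round())
E
python3 look.py wrist w1 tongs_grip tongs_tip holder_floor
```

```text
2.7 [0.5143 0.0154 0.2231] 91.33945794507038 [ 0.5015 -0.4457 -0.0902] 0.9986236059894988
tongs_grip 0.97 [0.427  0.1035 0.1005] [387.  99.]
tongs_grip 0.75 [ 0.6094 -0.0077  0.1002] [244. 303.]
tongs_grip 0.72 [0.4107 0.0095 0.1013] [267.  72.]
tongs_tip 0.93 [0.4262 0.1022 0.0007] [354. 103.]
tongs_tip 0.8 [0.5149 0.0136 0.0056] [270. 183.]
tongs_tip 0.77 [ 0.6122 -0.0165 -0.002 ] [244. 259.]
holder_floor 0.85 [0.5113 0.0163 0.0125] [273. 181.]
```

View pics/w1.png

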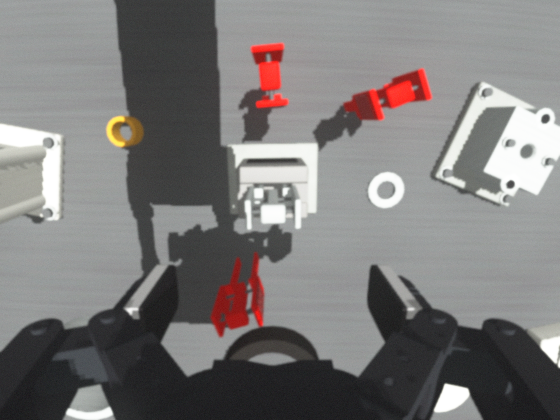

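The wrist view shows the steel tongs at (273,205) in the holder, with the red decoys at (268,75), (395,92) and (238,295). All three are clear of the jaws.

```bash
cat > rects.py <<'E'
import sys
from h import *
np.set_printoptions(precision=4,suppress=True)
def rects(name,n='wrist'):
  z=np.load(name+'.npz',allow_pickle=True); st=z['st'].item(); Q=cloud(n,z['d'],st)
  for lab,c,zl,zh,r in (('housing',(.506,-.285),.096,.106,.05),('flange',(.506,-.285),.007,.017,.09),('block',(.467,.263),.055,.065,.055),('base',(.467,.263),.007,.017,.085),('holder',(.512,.016),.067,.077,.045),('tongs',(.512,.016),.137,.15,.04),('plates',(.512,.016),.10,.135,.04)):
    m=(abs(Q[...,0]-c[0])<r)&(abs(Q[...,1]-c[1])<r)&(Q[...,2]>zl)&(Q[...,2]<zh)
    X=Q[m]
    if len(X)<30: continue
    X2=X[:,:2]
    print(lab,len(X),cv2.minAreaRect(X2.astype(np.float32)),X[:,2].mean(),np.percentile(X,[1,99],0).ravel())
if __name__=='__main__': rects(*sys.argv[1:])
E
python3 rects.py w1
```

```text
flange 2306 ((0.507760763168335, -0.26257702708244324), (0.07252287119626999, 0.10015130043029785), 79.43855285644531) 0.011358799448759244 [ 0.456  -0.2883  0.0073  0.5598 -0.2212  0.0168]
block 4490 ((0.46674683690071106, 0.26151323318481445), (0.06765733659267426, 0.08734354376792908), 71.99217224121094) 0.05900745625590689 [0.4271 0.2234 0.0556 0.506  0.2935 0.0641]
base 3229 ((0.4667342007160187, 0.26134026050567627), (0.1008344516158104, 0.11057943850755692), 70.57119750976562) 0.011339599437461666 [0.4028 0.2002 0.0077 0.5286 0.2914 0.0169]
holder 1989 ((0.510986864566803, 0.015407547354698181), (0.05016046389937401, 0.06589558720588684), 2.663325309753418) 0.07085297592635015 [ 0.4861 -0.017   0.0683  0.5352  0.0481  0.0725]
tongs 793 ((0.5113521218299866, 0.01584366336464882), (0.02203165739774704, 0.03992221876978874), 2.1904683113098145) 0.1407216757101975 [ 0.5002 -0.0038  0.1374  0.5216  0.0353  0.1424]
plates 438 ((0.5108130574226379, 0.015831852331757545), (0.02119532786309719, 0.04030868411064148), 2.5480191707611084) 0.12245848202716354 [ 0.4996 -0.0039  0.1008  0.5211  0.0348  0.1347]
```

Call:
play_rows([
  [[-0.006,-0.002,-0.05],[0,0,0.022]],
  [[-0.006,-0.002,-0.1],[0,0,0.022]],
  [[-0.006,-0.002,-0.12],[0,0,0.022]],
  [[-0.006,-0.002,-0.12],[0,0,0.022]],
])

```text
time: 3.4
tool_pos: [0.5098, 0.0172, 0.175]
tcp_rot: [-1.186, -1.242, 1.243]
wrist_force: [0.0, -0.1, -0.2]
width: 0.999
```

```bash
python3 look.py wrist w2; python3 rects.py w2
```

```text
3.4 [0.5098 0.0172 0.175 ] 92.62072080328063 [ 0.0076 -0.0634 -0.1584] 0.9989509086041592
flange 2195 ((0.5117133259773254, -0.24234381318092346), (0.03179732710123062, 0.10067935287952423), 79.84075927734375) 0.011569969956501723 [ 0.4622 -0.2605  0.0073  0.5603 -0.221   0.0169]
block 2792 ((0.4697093963623047, 0.23764193058013916), (0.08332707732915878, 0.04246564954519272), 15.11005973815918) 0.05894478517391151 [0.4278 0.2217 0.0552 0.5061 0.265  0.0641]
base 4099 ((0.46667182445526123, 0.26186543703079224), (0.1017255112528801, 0.11094708740711212), 71.01831817626953) 0.011408037205501714 [0.4032 0.2006 0.0076 0.5287 0.2868 0.0168]
holder 2732 ((0.5111193656921387, 0.015537967905402184), (0.04981621354818344, 0.06612972915172577), 2.074978828430176) 0.07089836091223158 [ 0.4861 -0.0172  0.068   0.5336  0.0481  0.0725]
tongs 1222 ((0.5113078355789185, 0.01587502285838127), (0.021969979628920555, 0.0402061864733696), 2.0301713943481445) 0.1406595947692638 [ 0.5002 -0.0039  0.1375  0.5218  0.0356  0.1424]
plates 791 ((0.5111748576164246, 0.015833863988518715), (0.021896617487072945, 0.040499139577150345), 2.402132034301758) 0.12237118502367912 [ 0.4997 -0.0042  0.1009  0.5207  0.0349  0.1347]
```

View pics/w2.png

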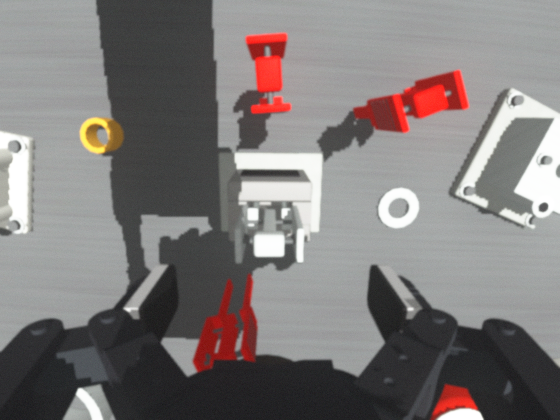

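Call:
play_rows([
  [[0.003,-0.003,-0.03],[0,0,0]],
  [[0.003,-0.003,-0.07],[0,0,0]],
  [[0.003,-0.003,-0.11],[0,0,0]],
  [[0.003,-0.003,-0.15],[0,0,0]],
  [[0.003,-0.003,-0.18],[0,0,0]],
  [[0.003,-0.003,-0.195],[0,0,0]],
  [[0.003,-0.003,-0.195],[0,0,0]],
])

```text
time: 4.32
tool_pos: [0.5113, 0.015, 0.0968]
tcp_rot: [-1.187, -1.241, 1.242]
wrist_force: [0.1, -0.2, 0.6]
width: 1.0
```

Call:
play_rows([
  [[0,0,0],[0,0,0]],
  [[0,0,0],[0,0,0]],
  [[0,0,0],[0,0,0]],
  [[0,0,0],[0,0,0]],
  [[0,0,0],[0,0,0]],
  [[0,0,0],[0,0,0]],
], gripper=0.57, squeeze=25)

```text
time: 5.08
tool_pos: [0.5124, 0.015, 0.0981]
tcp_rot: [-1.189, -1.243, 1.241]
wrist_force: [-0.7, 0.3, 6.3]
width: 0.431
```

```bash
python3 look.py wrist w3; python3 rects.py w3
```

```text
5.075 [0.5124 0.015  0.0981] 92.53330689436793 [-0.6563  0.2565  6.2791] 0.43096458163665324
base 2828 ((0.479858934879303, 0.2128543257713318), (0.09265512228012085, 0.04144429415464401), 14.7972993850708) 0.011130258050737207 [0.438  0.1985 0.0072 0.5149 0.2407 0.0167]
holder 5176 ((0.5113822817802429, 0.015489639714360237), (0.05030133202672005, 0.06648942828178406), 2.2981231212615967) 0.07089987214893186 [ 0.486  -0.0171  0.0679  0.5353  0.0476  0.0726]
tongs 5413 ((0.5117896199226379, 0.016363684087991714), (0.027021290734410286, 0.08020100742578506), 2.5983948707580566) 0.1423454003643032 [ 0.4982 -0.0231  0.1373  0.5218  0.0545  0.1498]
plates 4475 ((0.5112394094467163, 0.015141485258936882), (0.06421999633312225, 0.023364651948213577), 89.6051254272461) 0.12092125632667676 [ 0.5001 -0.016   0.1011  0.5206  0.0464  0.1348]
```

View pics/w3.png

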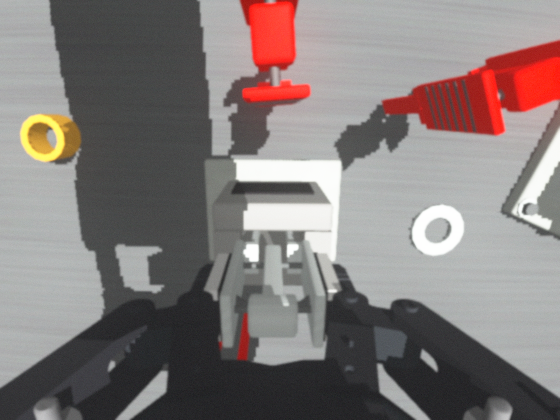

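Call:
play_rows([
  [[0,0,0.01],[0,0,0]],
  [[0,0,0.03],[0,0,0]],
  [[0,0,0.05],[0,0,0]],
  [[0,0,0.05],[0,0,0]],
])

```text
time: 5.62
tool_pos: [0.5123, 0.015, 0.1182]
tcp_rot: [-1.189, -1.243, 1.241]
wrist_force: [-0.5, -0.6, -1.4]
width: 0.434
```

```bash
python3 look.py wrist w4 ; python3 rects.py w4
```

```text
5.625 [0.5123 0.015  0.1182] 92.53797134282257 [-0.5016 -0.5703 -1.3687] 0.4338260133983852
base 4044 ((0.4722863435745239, 0.21999819576740265), (0.12909753620624542, 0.059533558785915375), 15.670694351196289) 0.011208967674625748 [0.4105 0.1994 0.0074 0.5208 0.2594 0.0167]
holder 4513 ((0.511005699634552, 0.015427608042955399), (0.049668535590171814, 0.06637024879455566), 2.167640447616577) 0.07084042019779987 [ 0.486  -0.017   0.0676  0.5277  0.0479  0.0727]
tongs 1820 ((0.5110461115837097, 0.015458019450306892), (0.021632399410009384, 0.0640842542052269), 2.7889912128448486) 0.14401863579785365 [ 0.5001 -0.0161  0.1372  0.5202  0.0466  0.1499]
plates 2892 ((0.5112310647964478, 0.01538093015551567), (0.022046243771910667, 0.06407138705253601), 2.434265613555908) 0.11911221458648506 [ 0.5    -0.015   0.1041  0.5205  0.0455  0.1348]
```

View pics/w4.png

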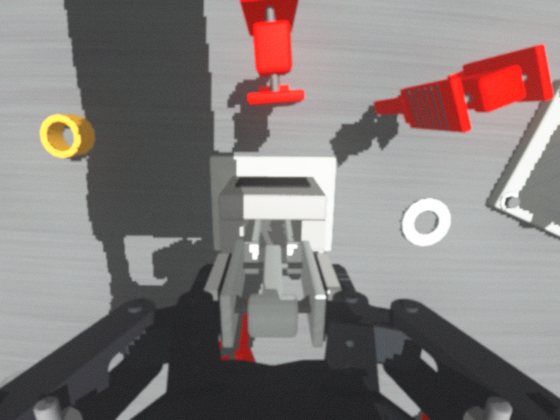

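Call:
play_rows([
  [[0,0,0.03],[0,0,0]],
  [[0,0,0.07],[0,0,0]],
  [[0,0,0.12],[0,0,0]],
  [[0,0,0.17],[0,0,0]],
  [[0,0,0.22],[0,0,0]],
  [[0,0,0.26],[0,0,0]],
  [[0,0,0.28],[0,0,0]],
  [[0,0,0.28],[0,0,0]],
])

```text
time: 6.68
tool_pos: [0.5119, 0.015, 0.23]
tcp_rot: [-1.189, -1.243, 1.241]
wrist_force: [0.2, -0.3, -1.5]
width: 0.432
```

```bash
python3 look.py wrist w5 tongs_tip tongs_grip holder_floor; python3 look.py top t5 tongs_tip tongs_grip
```

```text
6.675 [0.5119 0.015  0.23  ] 92.53626997796663 [ 0.1682 -0.3375 -1.4717] 0.43168111008132765
tongs_tip 0.86 [ 0.4285  0.1037 -0.0002] [356. 109.]
tongs_tip 0.73 [0.5112 0.0148 0.1417] [271. 215.]
tongs_grip 0.98 [0.5074 0.0182 0.2477] [279. 279.]
tongs_grip 0.96 [0.4276 0.1035 0.1047] [388. 105.]
tongs_grip 0.75 [ 0.6056 -0.0091  0.1003] [242. 296.]
holder_floor 0.56 [0.5137 0.0163 0.0115] [273. 184.]
6.875 [0.5109 0.015  0.2282] 92.53431313740181 [ 0.2744  0.0841 -1.7138] 0.4324121543253619
tongs_tip 0.53 [ 0.4241  0.1005 -0.0008] [238. 248.]
tongs_grip 0.82 [0.4251 0.1019 0.1047] [230. 248.]
tongs_grip 0.57 [0.4121 0.0105 0.1016] [279. 254.]
```

View pics/w5.png

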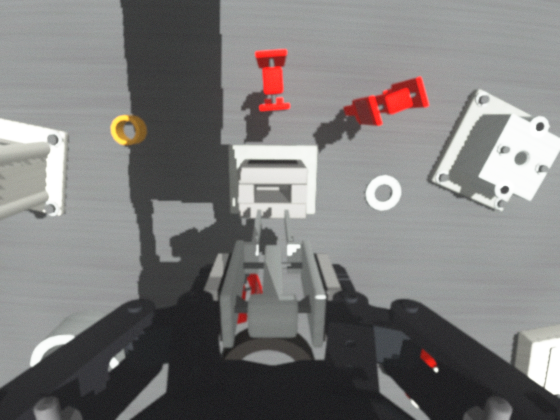

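Call:
play_rows([
  [[-0.001,-0.04,0.01],[0,0,-0.01]],
  [[-0.004,-0.14,0.03],[0,0,-0.06]],
  [[-0.006,-0.26,0.05],[0,0,-0.12]],
  [[-0.009,-0.39,0.05],[0,0,-0.17]],
  [[-0.011,-0.52,0.05],[0,0,-0.22]],
  [[-0.014,-0.63,0.05],[0,0,-0.26]],
  [[-0.016,-0.71,0.05],[0,0,-0.278]],
  [[-0.016,-0.75,0.05],[0,0,-0.278]],
  [[-0.016,-0.75,0.05],[0,0,-0.278]],
  [[-0.016,-0.75,0.05],[0,0,-0.278]],
])

```text
time: 8.28
tool_pos: [0.5051, -0.284, 0.2492]
tcp_rot: [-1.285, -1.081, 1.08]
wrist_force: [-0.3, -0.5, -1.4]
width: 0.429
```

```bash
python3 look.py wrist w6 slot_mouth pin_mid housing tongs_tip; python3 rects.py w6; python3 look.py top t6 slot_mouth tongs_tip; python3 look.py scene s6  slot_mouth tongs_tip
```

```text
8.275 [ 0.5051 -0.284   0.2492] 80.06003840930708 [-0.3321 -0.4818 -1.3735] 0.4285050086118604
slot_mouth 0.93 [ 0.5036 -0.2888  0.0992] [266. 196.]
pin_mid 0.5 [ 0.5051 -0.2865  0.0335] [269. 183.]
housing 0.65 [ 0.5026 -0.281  -0.0008] [274. 175.]
tongs_tip 0.97 [ 0.5072 -0.2857  0.1577] [270. 218.]
tongs_tip 0.79 [ 0.6114 -0.0148 -0.005 ] [487. 222.]
tongs_tip 0.66 [ 0.4185  0.0142 -0.0008] [511.  63.]
housing 4955 ((0.5041236281394958, -0.2855449616909027), (0.08962193876504898, 0.07352066040039062), 80.18830108642578) 0.0989597099083703 [ 0.4652 -0.3297  0.097   0.542  -0.24    0.1006]
flange 2111 ((0.5035176277160645, -0.28516316413879395), (0.11643265187740326, 0.09874511510133743), 79.68536376953125) 0.011317557479619307 [ 0.4479 -0.3466  0.0082  0.5514 -0.2229  0.0167]
holder 1287 ((0.5120411515235901, -0.0009605772793292999), (0.050938211381435394, 0.03744470700621605), 2.2715423107147217) 0.07067085423312779 [ 0.4872 -0.0186  0.0674  0.5365  0.0152  0.0726]
8.525 [ 0.5054 -0.284   0.2494] 80.10441432338007 [-0.759  -0.3907 -0.8588] 0.4346263481498751
slot_mouth 0.79 [ 0.5059 -0.2864  0.0979] [436. 200.]
tongs_tip 0.68 [ 0.6093 -0.012   0.0006] [289. 160.]
tongs_tip 0.57 [ 0.5031 -0.284   0.1639] [448. 198.]
tongs_tip 0.53 [0.4267 0.1012 0.0013] [237. 247.]
8.675 [ 0.5053 -0.2845  0.2494] 80.07138438955704 [ 0.0124  0.1501 -0.6649] 0.4245819403092804
slot_mouth 0.8 [ 0.5111 -0.2835  0.1022] [154. 182.]
tongs_tip 0.85 [ 0.5015 -0.2828  0.1587] [151. 162.]
tongs_tip 0.81 [ 0.6074 -0.0092 -0.0021] [260. 272.]
tongs_tip 0.74 [ 0.4256  0.1032 -0.0036] [330. 220.]
```

View pics/w6.png

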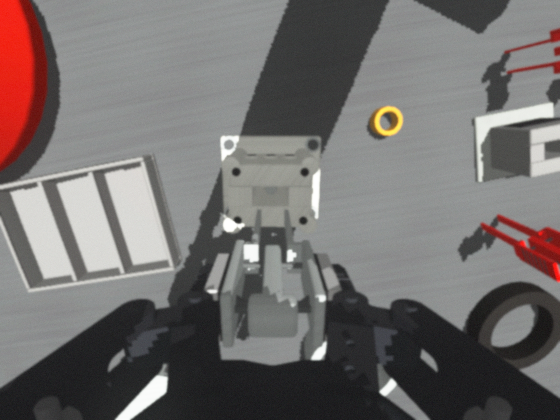

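Run:
```python
from h import *
np.set_printoptions(precision=4,suppress=True)
z=np.load('w6.npz',allow_pickle=True); st=z['st'].item(); Q=cloud('wrist',z['d'],st)
a=np.radians(-9.95); R=np.array([[np.cos(a),-np.sin(a)],[np.sin(a),np.cos(a)]]) # local->world
c=np.array([.504,-.2853])
L=np.concatenate([(Q[...,:2]-c)@R,Q[...,2:]],-1)*1000
b=lambda x,l,h:(x>l)&(x<h)
for nm,zr in (('tips',(140,200)),('plates',(200,260)),):
  m=b(L[...,0],-25,25)&b(L[...,1],-30,30)&b(L[...,2],*zr)
  X=L[m]
  for lo in range(zr[0],zr[1],10):
    k=b(X[:,2],lo,lo+10); Y=X[k]
    if len(Y)>5:
      print(nm,lo,len(Y),np.percentile(Y[:,0],[2,98]),'neg',np.percentile(Y[Y[:,1]<0][:,1],[2,98]) if (Y[:,1]<0).any() else '', 'pos',np.percentile(Y[Y[:,1]>0][:,1],[2,98]) if (Y[:,1]>0).any() else '')
# slot: row-wise profiles on top face
top=b(L[...,2],95,102)&b(L[...,0],-32,32)&b(L[...,1],-40,40)
H=-np.ones((64,80))
for x,y,zz in L[b(L[...,0],-32,32)&b(L[...,1],-40,40)&b(L[...,2],0,112)]: 
    i,j=int(x+32),int(y+40); H[i,j]=max(H[i,j],zz)
for i in range(0,64,2): print('%4d'%(i-32),''.join('.' if h<0 else '#' if h>95 else 'o' if h>52 else str(int(h/10)) for h in H[i]))
p=z['p']; cv2.imwrite('pics/crop2.png',cv2.resize(p[130:260,200:340,::-1],None,fx=4.5,fy=4.5,interpolation=cv2.INTER_CUBIC))
```

```text
tips 160 40 [-5.2674  4.5489] neg [-8.999  -6.1593] pos [10.7247 13.5333]
tips 170 39 [-5.2653 -4.0868] neg [-9.133  -6.2166] pos [10.8336 13.7212]
tips 180 70 [-5.2433  4.5447] neg [-8.9503 -6.1619] pos [10.7148 13.5189]
tips 190 75 [-5.1653  3.853 ] neg [-9.1198 -6.1916] pos [10.7037 13.4734]
plates 200 59 [-5.3738  4.412 ] neg [-8.9816 -6.1773] pos [10.7014 13.6056]
plates 210 79 [-5.1492 -0.2954] neg [-9.0288 -6.1946] pos [10.6974 13.604 ]
plates 220 51 [-5.1609 -4.2471] neg [-9.1306 -6.273 ] pos [10.7569 13.6498]
plates 230 802 [-8.1736  8.2535] neg [-12.4685  -1.0879] pos [ 1.4686 16.8635]
plates 240 679 [-10.8192   8.6358] neg [-15.5341  -0.4966] pos [ 0.2963 19.9881]
plates 250 703 [-10.816    8.9477] neg [-28.0551  -0.3495] pos [ 0.4479 27.9234]
 -32 #############.1ooooooooooooo.1115ooooooooooooo1o51.14oooooooooooooo5o#########.#
 -30 #####.####################o#################################o###################
 -28 ################################################################################
 -26 ########################################################################
[... 1716 characters left out ...]
######.###..
  16 ..#.#######################....########.##############...#####################..
  18 ..########################.....##.###################.....####################..
  20 ######.###################.....######################.....#.#.########.#########
  22 #.#########..#############......#############.#######.....######################
  24 #####.###################.......#####################......#####.##########.####
  26 #####.###################......#######################.....#####################
  28 #########################......#############.#########.....#.###.###############
  30 ##.##########.......................................................#.##.#######
```

View pics/crop2.png

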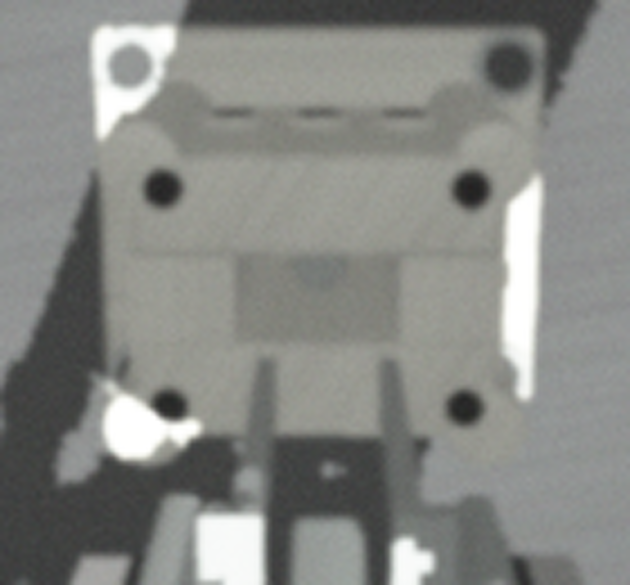

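Run:
```python
from h import *
from scipy.optimize import least_squares
np.set_printoptions(precision=2,suppress=True)
for nm in ('w6',):
  z=np.load(nm+'.npz',allow_pickle=True); st=z['st'].item(); Q=cloud('wrist',z['d'],st)
  a=np.radians(-9.95); R=np.array([[np.cos(a),-np.sin(a)],[np.sin(a),np.cos(a)]]); c=np.array([.504,-.2853])
  L=np.concatenate([(Q[...,:2]-c)@R,Q[...,2:]],-1)*1000
  b=lambda x,l,h:(x>l)&(x<h)
  P=L[b(L[...,0],-10,12)&b(L[...,1],-17,17)&b(L[...,2],55,64)]
  print(len(P),P[:,2].mean()); 
  for x0 in np.arange(-3,9,1):
    k=P[b(P[:,0],x0,x0+1)]
    if len(k): print(x0,len(k),k[:,1].min(),k[:,1].max())
  # slot walls at mouth
  T=L[b(L[...,2],96,102)]
  for lo,hi in ((-7,-3),(-3,0),(0,4),(4,8)):
    k=T[b(T[:,0],lo,hi)]; print('y edges',k[k[:,1]<0][:,1][k[k[:,1]<0][:,1]>-25].max(),k[(k[:,1]>5)][:,1].min())
  for lo,hi in ((-12,-6),(0,6),(6,12)):
    k=T[b(T[:,1],lo,hi)]; print('x edges',k[(k[:,0]<0)][:,0].max(),k[k[:,0]>0][:,0].min())
```

```text
144 59.043017876603066
-1 3 1.8710967834943937 4.988204411636841
0 12 -16.852119978707208 6.039101770029839
1 9 -4.400404618367017 6.03919603027679
2 13 -16.90115895714564 6.043132189492753
3 12 -16.85037979181533 6.05826416495777
4 11 -4.422183080968516 5.01632744672522
5 9 -16.893401113746204 5.003892253166451
6 7 -16.965802486004105 2.9125218266360506
7 1 -16.85357638410749 -16.85357638410749
8 2 -16.847000343156594 -7.487255519666281
y edges -17.354088400543336 17.463402885860166
y edges -17.454277350063837 17.447197037985102
y edges -16.74867997474263 17.614930973587448
y edges -16.87054479035756 17.628386188978247
x edges -8.859710462719969 9.322964725239748
x edges -8.85105468046741 9.141356670983035
x edges -8.866964867432936 9.278430612147458
```

Call:
play_rows([
  [[0.0016,-0.0046,-0.03],[0,0,0]],
  [[0.0016,-0.0046,-0.08],[0,0,0]],
  [[0.0016,-0.0046,-0.12],[0,0,0]],
  [[0.0016,-0.0046,-0.135],[0,0,0]],
  [[0.0016,-0.0046,-0.135],[0,0,0]],
  [[0.0016,-0.0046,-0.135],[0,0,0]],
])

```text
time: 9.57
tool_pos: [0.5063, -0.2871, 0.1959]
tcp_rot: [-1.288, -1.08, 1.08]
wrist_force: [0.0, -0.0, -1.6]
width: 0.432
```

```bash
cat > slot.py <<'E'
from h import *
import sys
np.set_printoptions(precision=2,suppress=True)
z=np.load(sys.argv[1]+'.npz',allow_pickle=True); st=z['st'].item(); Q=cloud('wrist',z['d'],st)
a=np.radians(-9.95); R=np.array([[np.cos(a),-np.sin(a)],[np.sin(a),np.cos(a)]]); c=np.array([.504,-.2853])
L=np.concatenate([(Q[...,:2]-c)@R,Q[...,2:]],-1)*1000
b=lambda x,l,h:(x>l)&(x<h)
zt=st['tool_pos'][2]*1000
for off in (-75,-60,-45,-30):
  Y=L[b(L[...,0],-25,25)&b(L[...,1],-30,30)&b(L[...,2],zt+off-7,zt+off+8)&(L[...,2]>104)]
  for s in (-1,1):
    k=Y[Y[:,1]*s>0]
    if len(k): print(off,s,len(k),np.percentile(k[:,0],[2,98]),np.percentile(k[:,1],[2,98]))
T=L[b(L[...,2],96,102)]
for lo,hi in ((-7,-3),(-3,0),(0,4),(4,8)):
  k=T[b(T[:,0],lo,hi)]; l=k[b(k[:,1],-25,0)][:,1]; r=k[b(k[:,1],5,25)][:,1]
  if len(l) and len(r): print('y edges',l.max(),r.min())
for lo,hi in ((-12,-6),(0,6),(6,12)):
  k=T[b(T[:,1],lo,hi)]; l=k[b(k[:,0],-20,0)][:,0]; r=k[b(k[:,0],0,20)][:,0]
  if len(l) and len(r): print('x edges',l.max(),r.min())
P=L[b(L[...,0],-10,12)&b(L[...,1],-15,15)&b(L[...,2],50,64)]
if len(P): print('pin',len(P),P.min(0),P.max(0))
p=z['p']; cv2.imwrite('pics/%s_c.png'%sys.argv[1],cv2.resize(p[130:300,200:340,::-1],None,fx=3.5,fy=3.5,interpolation=cv2.INTER_CUBIC))
E
python3 look.py wrist w7; python3 slot.py w7
```

```text
9.575 [ 0.5063 -0.2871  0.1959] 80.02422732987105 [ 0.037  -0.0293 -1.562 ] 0.43228905365735304
-75 -1 39 [-3.54  2.64] [-11.99  -9.04]
-75 1 37 [-3.56  2.89] [ 7.83 10.74]
-60 -1 35 [-3.45  6.12] [-11.96  -9.08]
-60 1 39 [-3.44  5.7 ] [ 7.82 10.76]
-45 -1 59 [-3.65  5.63] [-11.85  -9.05]
-45 1 57 [-3.4   6.33] [ 7.85 10.74]
-30 -1 56 [-3.57  1.39] [-12.01  -9.05]
-30 1 59 [-3.64  0.83] [ 7.84 10.8 ]
y edges -16.910551248433993 17.19114623817161
y edges -16.9794593861435 17.302950510046028
y edges -17.065457877001386 17.35346336446265
y edges -17.094826849872717 17.368603206914944
x edges -8.468357744204456 9.396698884208353
x edges -8.640618653544218 9.330266270670949
x edges -8.544159647710513 9.695769021999773
pin 208 [  1.52 -14.83  50.02] [ 9.96 14.95 63.94]
```

View pics/w7_c.png

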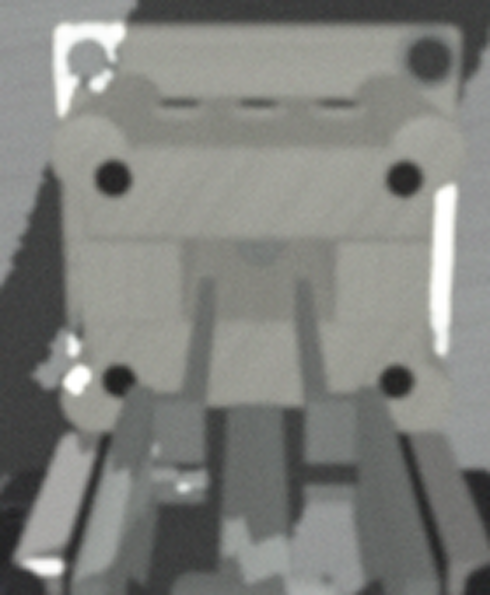

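Call:
play_rows([
  [[0.0005,0.003,0],[0,0,0]],
  [[0.0005,0.003,-0.015],[0,0,0]],
  [[0.0005,0.003,-0.035],[0,0,0]],
  [[0.0005,0.003,-0.055],[0,0,0]],
  [[0.0005,0.003,-0.075],[0,0,0]],
  [[0.0005,0.003,-0.075],[0,0,0]],
])

```text
time: 10.38
tool_pos: [0.5053, -0.2851, 0.1639]
tcp_rot: [-1.284, -1.079, 1.08]
wrist_force: [0.1, 0.3, -1.7]
width: 0.432
```

```bash
python3 look.py wrist w8; python3 slot.py w8
```

```text
10.375 [ 0.5053 -0.2851  0.1639] 80.02049606155003 [ 0.0513  0.3143 -1.6653] 0.4321540130239318
-60 -1 20 [-4.94 -4.19] [-10.09  -7.29]
-60 1 20 [-5.   -4.41] [ 9.76 12.5 ]
-45 -1 59 [-5.03  4.48] [-10.15  -7.23]
-45 1 59 [-4.97  4.69] [ 9.65 12.63]
-30 -1 54 [-4.86 -0.27] [-10.19  -7.27]
-30 1 58 [-4.84 -0.25] [ 9.63 12.56]
y edges -7.668237197298237 10.143229253886272
y edges -17.103836941891828 9.630804199015616
y edges -7.229753097703238 9.662590505900775
y edges -7.214491746025424 9.674540260348609
x edges -4.3939256556297375 0.15828732980913554
x edges -9.338472087264202 9.17205338522305
x edges -0.8670888242084817 0.037975284461153655
pin 203 [  2.46 -14.8   50.03] [10.15  9.9  63.92]
```

View pics/w8_c.png

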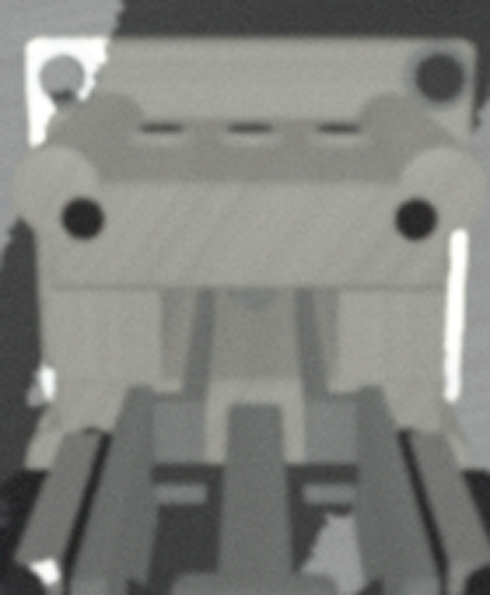

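Call:
play_rows([
  [[0.001,0,-0.015],[0,0,0]],
  [[0.001,0,-0.03],[0,0,0]],
  [[0.001,0,-0.045],[0,0,0]],
  [[0.001,0,-0.06],[0,0,0]],
  [[0.001,0,-0.077],[0,0,0]],
  [[0.001,0,-0.077],[0,0,0]],
  [[0.001,0,-0.077],[0,0,0]],
])

```text
time: 11.3
tool_pos: [0.5065, -0.2857, 0.1345]
tcp_rot: [-1.287, -1.08, 1.08]
wrist_force: [-0.3, -0.1, -0.7]
width: 0.432
```

```bash
python3 look.py wrist w9; python3 slot.py w9
```

```text
11.3 [ 0.5065 -0.2857  0.1345] 80.02578554034218 [-0.3315 -0.1208 -0.7264] 0.4316927590574159
-30 -1 30 [-3.66 -2.71] [-10.52  -7.62]
-30 1 32 [-3.45 -2.68] [ 9.37 12.23]
y edges -7.596548313494526 9.296162279323271
y edges -7.595455640268408 9.279195893717096
y edges -7.5807824268373505 9.331054788572013
y edges -21.595012859182727 23.435093548467027
x edges -0.00967924274096367 0.9063727466728292
x edges -9.051045775242814 9.210275318679448
x edges -0.03243058547229707 0.60147782690459
pin 230 [  4.16 -14.89  50.02] [10.24 14.87 63.98]
```

View pics/w9_c.png

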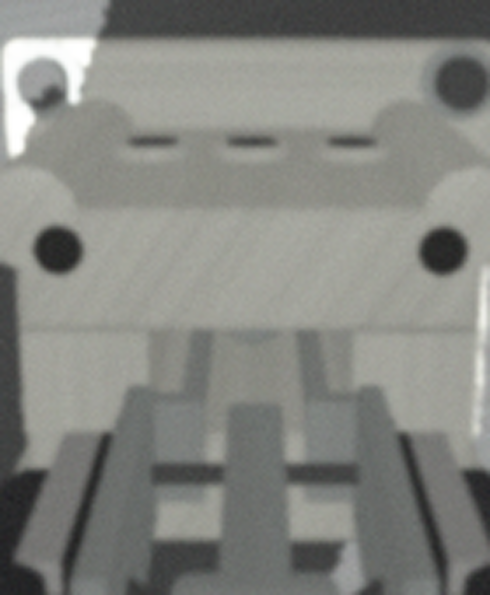

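Call:
play_rows([
  [[0,0,-0.003],[0,0,0]],
  [[0,0,-0.003],[0,0,0]],
  [[0,0,-0.003],[0,0,0]],
  [[0,0,-0.003],[0,0,0]],
  [[0,0,-0.003],[0,0,0]],
  [[0,0,-0.003],[0,0,0]],
], gripper=0.85, squeeze=27)

```text
time: 12.1
tool_pos: [0.5073, -0.2861, 0.1348]
tcp_rot: [-1.289, -1.081, 1.08]
wrist_force: [-0.1, -0.1, 5.4]
width: 0.342
```

```bash
python3 look.py wrist w10; python3 slot.py w10
```

```text
12.1 [ 0.5073 -0.2861  0.1348] 80.02517717720819 [-0.0612 -0.0517  5.3693] 0.3415138008443699
-30 -1 23 [-2.61 -1.54] [-7.98 -5.22]
-30 1 25 [-2.54 -1.67] [6.34 9.11]
y edges -16.96569193261702 17.027222632317134
y edges -5.037963431999514 6.122874452038112
y edges -5.007616023035875 6.131261748981873
y edges -18.510253817081775 19.52512450859838
x edges -8.937981888981597 9.431092805363706
x edges -0.057016513403889794 0.4591598953528114
pin 241 [  3.48 -14.9   50.24] [10.14 14.91 63.75]
```

View pics/w10_c.png

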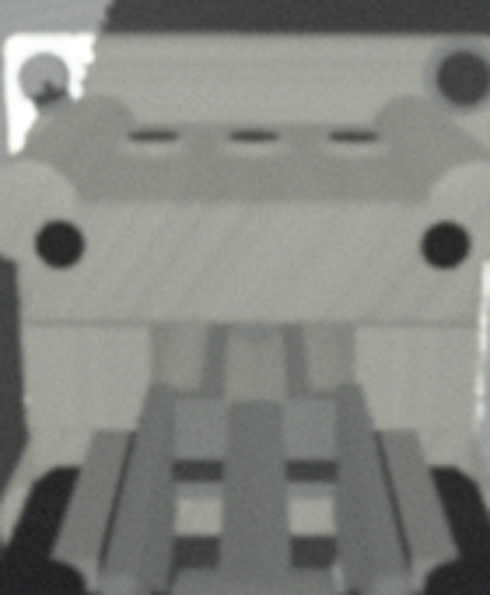

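Call:
play_rows([
  [[0,0,0.01],[0,0,0]],
  [[0,0,0.03],[0,0,0]],
  [[0,0,0.06],[0,0,0]],
  [[0,0,0.1],[0,0,0]],
  [[0,0,0.14],[0,0,0]],
  [[0,0,0.18],[0,0,0]],
  [[0,0,0.22],[0,0,0]],
  [[0,0,0.26],[0,0,0]],
  [[0,0,0.28],[0,0,0]],
  [[0,0,0.28],[0,0,0]],
])

```text
time: 13.4
tool_pos: [0.5068, -0.2859, 0.2462]
tcp_rot: [-1.288, -1.081, 1.08]
wrist_force: [0.4, 0.3, -2.1]
width: 0.342
```

```bash
python3 look.py wrist w11 pin_mid tongs_tip; python3 look.py scene s11 pin_mid tongs_tip; python3 -c "
from h import *
a=cv2.imread('pics/w11.png');b=cv2.imread('pics/s11.png')
cv2.imwrite('pics/c11.png',np.hstack([cv2.resize(a[130:300,200:340],(400,486)),cv2.resize(b[100:240,100:215],(400,486))]))"
```

```text
13.4 [ 0.5068 -0.2859  0.2462] 80.02540968226789 [ 0.4401  0.2536 -2.1368] 0.3416929489160205
pin_mid 0.87 [ 0.5069 -0.2889  0.1441] [268. 212.]
tongs_tip 0.86 [ 0.4177  0.0144 -0.0012] [515.  59.]
tongs_tip 0.84 [ 0.6116 -0.0129 -0.0026] [492. 221.]
tongs_tip 0.67 [ 0.5073 -0.2858  0.155 ] [272. 215.]
13.55 [ 0.5059 -0.2853  0.2443] 80.02187464865288 [ 0.5751  1.0602 -3.1125] 0.3406381527104288
pin_mid 0.41 [ 0.5045 -0.2826  0.1415] [152. 168.]
tongs_tip 0.94 [0.4146 0.012  0.0018] [293. 207.]
tongs_tip 0.92 [ 0.4283  0.1071 -0.0005] [331. 220.]
tongs_tip 0.71 [ 0.6067 -0.0108  0.0022] [260. 271.]
```

View pics/c11.png

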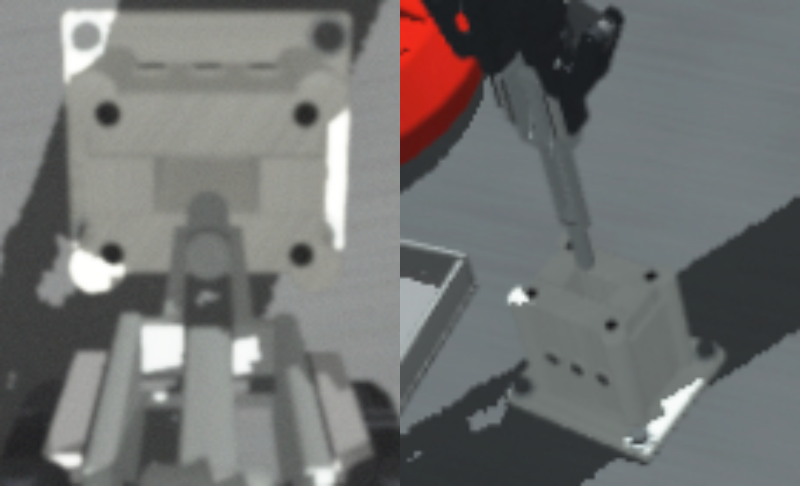

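```bash
cat > pin.py <<'E'
from h import *
import sys
np.set_printoptions(precision=1,suppress=True)
for nm in sys.argv[1:]:
  z=np.load(nm+'.npz',allow_pickle=True); st=z['st'].item(); Q=cloud('wrist',z['d'],st)
  M=Ro.from_rotvec(st['tcp_rot']).as_matrix(); ax=M[:2,0]/np.linalg.norm(M[:2,0]); az=np.array([-ax[1],ax[0]])
  d=Q[...,:2]-st['tool_pos'][:2]
  L=np.stack([d@az,d@ax,Q[...,2]-st['tool_pos'][2]],-1)*1000  # tool z, tool x, height above TCP
  b=lambda x,l,h:(x>l)&(x<h)
  for lo in range(-132,-40,4):
    k=L[b(L[...,0],-14,14)&b(L[...,1],-12,13)&b(L[...,2],lo,lo+4)]
    if len(k)>3: print(lo,len(k),'tz',np.percentile(k[:,0],[0,5,50,95,100]),'tx',np.percentile(k[:,1],[0,5,50,95,100]))
  k=L[b(L[...,0],-14,14)&b(L[...,1],-5,6)&b(L[...,2],-90,-55)]
  h,e=np.histogram(k[:,2],np.arange(-90,-55,1)); print(dict(zip(e[:-1].astype(int),h)))
E
python3 pin.py w11
```

```text
-124 12 tz [2.9 3.  5.8 6.6 6.6] tx [-4.7 -4.2  0.3  5.7  6.2]
-120 15 tz [3.5 4.1 6.3 6.8 6.8] tx [-4.6 -4.   0.3  4.7  5.3]
-116 17 tz [3.4 3.5 5.4 6.7 6.7] tx [-4.5 -3.9  1.1  6.   6. ]
-112 15 tz [3.8 3.8 6.2 6.8 6.9] tx [-4.4 -3.9  1.1  5.4  5.9]
-108 20 tz [1.6 1.7 5.7 6.7 6.7] tx [-5.2 -5.2 -0.8  5.1  5.9]
-104 20 tz [1.  1.9 6.1 6.8 6.9] tx [-5.1 -4.3  0.7  5.8  6.6]
-100 21 tz [1.3 1.5 6.  6.9 7. ] tx [-5.  -4.2  1.1  6.5  6.5]
-96 19 tz [2.3 3.8 6.  6.9 6.9] tx [-4.9 -4.2  1.1  5.   5.7]
-92 26 tz [2.5 2.8 6.1 6.9 7. ] tx [-4.8 -3.9  0.4  5.6  6.3]
-88 31 tz [2.9 3.7 5.8 6.7 6.8] tx [-7.7 -6.6  0.4  8.7  9.2]
-84 38 tz [3.4 4.2 5.9 6.8 7. ] tx [-7.6 -6.9  0.7  7.7  9. ]
-80 137 tz [-4.5 -3.7  2.9  6.3  6.9] tx [-7.4 -4.6  1.1  6.7  8.9]
-76 113 tz [-4.4 -3.   1.2  5.9  6.8] tx [-7.3 -5.8  0.4  5.3  8.7]
-72 18 tz [5.5 5.6 5.8 6.1 6.3] tx [-7.8 -7.7  6.5  9.2  9.3]
-68 21 tz [5.3 5.4 5.8 5.9 6. ] tx [-7.7 -7.6 -4.9  9.1  9.2]
-64 35 tz [-3.9 -1.1  4.7  5.9  6. ] tx [-7.5 -6.3 -4.8  8.5  9. ]
-60 28 tz [-4.4 -3.3  5.5  6.   6.1] tx [-7.4 -7.3  6.3  8.6  8.9]
-56 17 tz [5.3 5.
[... 487 characters left out ...]
int64(-81): np.int64(9), np.int64(-80): np.int64(4), np.int64(-79): np.int64(6), np.int64(-78): np.int64(22), np.int64(-77): np.int64(84), np.int64(-76): np.int64(89), np.int64(-75): np.int64(12), np.int64(-74): np.int64(0), np.int64(-73): np.int64(0), np.int64(-72): np.int64(0), np.int64(-71): np.int64(0), np.int64(-70): np.int64(0), np.int64(-69): np.int64(0), np.int64(-68): np.int64(0), np.int64(-67): np.int64(1), np.int64(-66): np.int64(0), np.int64(-65): np.int64(1), np.int64(-64): np.int64(0), np.int64(-63): np.int64(2), np.int64(-62): np.int64(6), np.int64(-61): np.int64(4), np.int64(-60): np.int64(4), np.int64(-59): np.int64(0), np.int64(-58): np.int64(0), np.int64(-57): np.int64(0)}
```

The pin is firmly in the tongs (crop 208,250), hanging upright below the tips, with its foot about 125 mm under the TCP. Going to the bore.

Call:
play_rows([
  [[-0.002,0.02,0.03],[0,0,0.01]],
  [[-0.007,0.08,0.07],[0,0,0.03]],
  [[-0.013,0.18,0.0875],[0,0,0.06]],
  [[-0.02,0.29,0.0875],[0,0,0.09]],
  [[-0.029,0.4,0.0875],[0,0,0.12]],
  [[-0.037,0.51,0.0875],[0,0,0.14]],
  [[-0.044,0.61,0.0875],[0,0,0.14]],
  [[-0.05,0.675,0.0875],[0,0,0.14]],
])

```text
time: 14.7
tool_pos: [0.4858, -0.0125, 0.2821]
tcp_rot: [-1.239, -1.166, 1.162]
wrist_force: [-0.3, -0.4, -2.1]
width: 0.34
```

Call:
play_rows([
  [[-0.003,0.06,0],[0,0,0.02]],
  [[-0.011,0.17,0],[0,0,0.05]],
  [[-0.02,0.28,0],[0,0,0.08]],
  [[-0.028,0.4,0],[0,0,0.11]],
  [[-0.036,0.51,0],[0,0,0.138]],
  [[-0.043,0.61,0],[0,0,0.138]],
  [[-0.047,0.67,0],[0,0,0.138]],
  [[-0.047,0.692,0],[0,0,0.138]],
  [[-0.047,0.692,0],[0,0,0.138]],
  [[-0.047,0.692,0],[0,0,0.138]],
])

```text
time: 15.95
tool_pos: [0.4675, 0.2605, 0.2806]
tcp_rot: [-1.189, -1.241, 1.241]
wrist_force: [0.1, 0.2, -2.6]
width: 0.344
```

```bash
python3 look.py wrist w12 bore_mouth pin_mid; python3 rects.py w12;  python3 pin.py w12 | head -12;  python3 look.py top t12 bore_mouth pin_mid;  python3 look.py scene s12 bore_mouth pin_mid
```

```text
15.95 [0.4675 0.2605 0.2806] 92.5066609849847 [ 0.1018  0.1633 -2.6181] 0.34427043316590167
bore_mouth 0.92 [0.4655 0.2652 0.06  ] [276. 180.]
pin_mid 0.82 [0.4664 0.2592 0.1792] [270. 210.]
block 3200 ((0.4659937024116516, 0.26258134841918945), (0.06611479073762894, 0.08694259077310562), 70.96617889404297) 0.05912300679389419 [0.4269 0.2256 0.0569 0.5034 0.2995 0.0643]
base 2687 ((0.4664599299430847, 0.2623286247253418), (0.10038421303033829, 0.1107785627245903), 70.9323501586914) 0.011273489397028786 [0.4032 0.2031 0.0088 0.5256 0.3221 0.0167]
holder 1848 ((0.511452317237854, 0.015967607498168945), (0.05055242404341698, 0.06775586307048798), 2.3581790924072266) 0.07081000929715715 [ 0.4866 -0.0166  0.0674  0.5352  0.0491  0.0727]
-124 12 tz [2.9 3.1 6.2 6.7 6.7] tx [-4.8 -4.3 -0.2  5.2  6.1]
-120 14 tz [4.4 4.6 6.1 6.6 6.7] tx [-3.9 -3.4 -0.2  4.6  5.2]
-116 18 tz [3.3 3.5 5.9 6.6 6.8] tx [-4.7 -4.6  2.3  5.9  5.9]
-112 14 tz [3.8 4.4 5.8 6.7 6.8] tx [-3.8 -3.8  0.6  4.8  5.8]
-108 20 tz [1.5 1.7 5.9 6.6 6.8] tx [-5.3 -5.3 -0.5  5.   5.7]
-104 21 tz [0.9 1.2 6.  6.7 6.8] tx [-5.2 -4.4  1.   6.4  6.5]
-100 19 tz [2.1 3.8 6.1 6.8 7. ] tx [-5.1 -4.4  0.3  4.9  5.6]
-96 25 tz [1.9 2.3 5.6 6.6 6.8] tx [-5.  -4.3  1.   5.6  6.3]
-92 20 tz [2.4 2.5 5.9 6.8 6.9] tx [-4.9 -4.2  0.3  5.5  6.2]
-88 37 tz [2.8 3.7 5.6 6.6 6.8] tx [-7.8 -7.2  1.   8.4  9.1]
-84 31 tz [2.7 3.7 5.9 6.6 6.7] tx [-7.6 -6.5  1.   7.8  8.8]
-80 134 tz [-4.8 -3.9  2.8  6.4  7.1] tx [-7.5 -4.9  1.   6.6  8.8]
16.1 [0.4677 0.2603 0.2803] 92.46057227270941 [ 1.0089  0.6489 -1.7063] 0.3380124178200814
bore_mouth 0.97 [0.4636 0.2638 0.0536] [153. 231.]
pin_mid 0.59 [0.4665 0.2608 0.1784] [131. 227.]
16.25 [0.4678 0.2606 0.2803] 92.47577004118662 [ 0.3195  0.3033 -2.3881] 0.3366255166410162
bore_mouth 0.75 [0.4668 0.2645 0.0604] [400. 233.]
bore_mouth 0.52 [0.4651 0.2621 0.1788] [409. 197.]
pin_mid 0.42 [0.4674 0.2623 0.1738] [409. 199.]
```

View pics/w12.png

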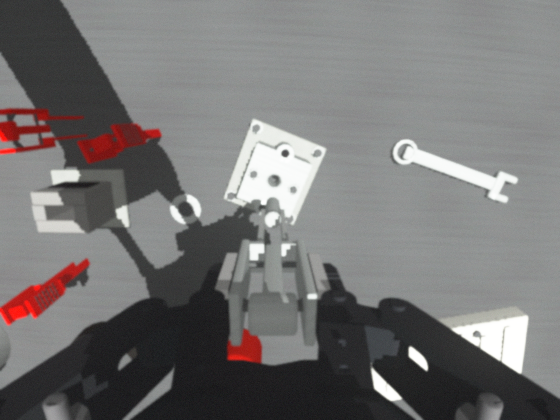

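```bash
cat > bore.py <<'E'
from h import *
import sys
np.set_printoptions(precision=4,suppress=True)
for nm,n in [a.split(':') for a in sys.argv[1:]]:
  z=np.load(nm+'.npz',allow_pickle=True); st=z['st'].item(); p=z['p']; d=z['d']
  Q=cloud(n,d,st); c=w2px(n,[.4663,.2625,.0595],st); u0,v0=c.round().astype(int); r=14
  g=p[...,:3].mean(-1)[v0-r:v0+r+1,u0-r:u0+r+1]
  cv2.imwrite(f'pics/{nm}_b.png',cv2.resize(p[v0-40:v0+41,u0-50:u0+51,::-1],None,fx=6,fy=6,interpolation=cv2.INTER_CUBIC))
  # plane from depth
  P=Q[v0-40:v0+41,u0-40:u0+41].reshape(-1,3); P=P[(P[:,2]>.056)&(P[:,2]<.063)&(np.linalg.norm(P[:,:2]-[.4663,.2625],axis=1)<.03)]
  zp=np.median(P[:,2]); print(nm,'plane',zp,'px',c)
  # ray-plane map of pixels
  D=np.ones_like(d); A=cloud(n,D,st); B=cloud(n,2*D,st); t=(zp-A[...,2])/(B[...,2]-A[...,2]); W=A+t[...,None]*(B-A)
  for th in (70,100,130):
    m=(p.mean(-1)<th)&(np.linalg.norm(W[...,:2]-[.4663,.2625],axis=-1)<.0105)
    m=m.astype(np.uint8); k,l,s,ce=cv2.connectedComponentsWithStats(m)
    if k<2: continue
    i=1+s[1:,4].argmax(); X=W[l==i][:,:2]; 
    print(th,s[i],'rect',X.min(0),X.max(0),'mid',(X.min(0)+X.max(0))/2,'cen',X.mean(0))
E
python3 bore.py w12:wrist t12:top s12:scene w1:wrist
```

```text
w12 plane 0.059082140649057924 px [273.791  180.8172]
100 [274 176   4   4   9] rect [0.4608 0.2625] [0.4641 0.266 ] mid [0.4625 0.2643] cen [0.4622 0.2644]
130 [272 176   7   8  36] rect [0.4607 0.2602] [0.4688 0.2673] mid [0.4647 0.2638] cen [0.4641 0.2645]
t12 plane 0.059404473454699916 px [152.3749 229.1469]
70 [154 228   2   5   9] rect [0.4606 0.2573] [0.4685 0.2593] mid [0.4645 0.2583] cen [0.4649 0.2584]
100 [150 227   7   6  32] rect [0.4605 0.2553] [0.4706 0.2673] mid [0.4655 0.2613] cen [0.4651 0.2617]
130 [150 227   7   7  38] rect [0.4587 0.2553] [0.4706 0.2673] mid [0.4647 0.2613] cen [0.4653 0.2618]
s12 plane 0.059035430752430174 px [399.3196 232.6305]
100 [397 233   5   3  14] rect [0.4659 0.2578] [0.473 0.267] mid [0.4695 0.2624] cen [0.4695 0.2627]
130 [397 232   6   5  24] rect [0.4633 0.2574] [0.4751 0.2687] mid [0.4692 0.263 ] cen [0.4688 0.2629]
w1 plane 0.05904204050288844 px [527.7154 151.3905]
130 [522 146  10  11  81] rect [0.4611 0.2563] [0.4709 0.266 ] mid [0.466  0.2612] cen [0.4658 0.2612]
```

View pics/w12_b.png

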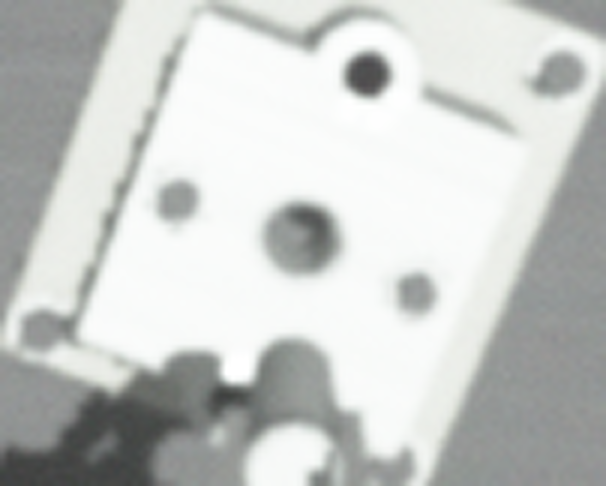

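Call:
play_rows([
  [[-0.0015,0.0037,-0.03],[0,0,0]],
  [[-0.0015,0.0037,-0.08],[0,0,0]],
  [[-0.0015,0.0037,-0.13],[0,0,0]],
  [[-0.0015,0.0037,-0.17],[0,0,0]],
  [[-0.0015,0.0037,-0.2],[0,0,0]],
  [[-0.0015,0.0037,-0.2],[0,0,0]],
  [[-0.0015,0.0037,-0.2],[0,0,0]],
])

```text
time: 17.27
tool_pos: [0.4675, 0.2629, 0.2009]
tcp_rot: [-1.188, -1.243, 1.241]
wrist_force: [0.2, 0.2, -2.2]
width: 0.341
```

```bash
python3 look.py wrist w13 bore_mouth pin_mid; python3 rects.py w13;  python3 pin.py w13 | head -12;  python3 look.py top t13 bore_mouth pin_mid;  python3 look.py scene s13 bore_mouth pin_mid; python3 bore.py w13:wrist;python3 - <<'E'
import cv2,numpy as np
a=cv2.imread('pics/w13.png');b=cv2.imread('pics/t13.png');c=cv2.imread('pics/s13.png')
cv2.imwrite('pics/c13.png',np.hstack([cv2.resize(a[130:270,210:340],(400,430),interpolation=2),cv2.resize(c[170:280,350:455],(400,430),interpolation=2)]))
E
```

```text
17.275 [0.4675 0.2629 0.2009] 92.53283986395067 [ 0.1956  0.1653 -2.2166] 0.3409939662200413
bore_mouth 0.61 [0.4648 0.2633 0.0574] [272. 195.]
pin_mid 0.91 [0.4664 0.2631 0.1034] [272. 211.]
block 4745 ((0.46631062030792236, 0.2625231146812439), (0.06622200459241867, 0.08703135699033737), 70.8431396484375) 0.05914216961430235 [0.4268 0.2255 0.0571 0.5038 0.2996 0.0638]
base 3777 ((0.4665910005569458, 0.2622998356819153), (0.10046623647212982, 0.11064349114894867), 70.77182006835938) 0.011250651581445534 [0.4032 0.2028 0.0089 0.5232 0.3225 0.0166]
holder 1686 ((0.5103651285171509, 0.027268169447779655), (0.049853358417749405, 0.04535619542002678), 2.1677591800689697) 0.07069561402340915 [0.4856 0.0072 0.0674 0.5347 0.0493 0.0726]
-124 9 tz [2.8 2.9 6.  6.5 6.6] tx [-4.7 -4.4 -1.4  4.8  6.2]
-120 15 tz [3.4 4.  6.2 6.6 6.6] tx [-4.6 -4.   0.3  4.7  5.3]
-116 16 tz [3.1 3.4 5.8 6.6 6.7] tx [-4.6 -3.9  1.5  5.4  6. ]
-112 19 tz [1.  3.1 6.  6.6 6.9] tx [-5.3 -4.6  0.3  5.9  6. ]
-108 19 tz [0.2 3.2 6.  6.6 6.6] tx [-3.6 -2.9  0.3  5.9  6.7]
-104 20 tz [1.  1.7 5.5 6.6 6.6] tx [-5.2 -5.1
[... 389 characters left out ...]
  8.8]
17.425 [0.4677 0.263  0.2013] 92.53104665887815 [-0.0759  0.7277 -1.7373] 0.3406159070509215
bore_mouth 0.58 [0.4633 0.2637 0.058 ] [152. 231.]
bore_mouth 0.54 [0.4672 0.263  0.0983] [146. 228.]
pin_mid 0.42 [0.4668 0.2604 0.0996] [147. 228.]
17.575 [0.4673 0.2628 0.2009] 92.53406590255331 [ 0.1151  0.0057 -2.7166] 0.3403823542033498
bore_mouth 0.95 [0.4674 0.2613 0.0582] [399. 233.]
pin_mid 0.46 [0.467  0.265  0.0989] [404. 222.]
w13 plane 0.05908788600866652 px [271.2707 197.2182]
100 [272 191   5   5  13] rect [0.4606 0.2629] [0.4643 0.2666] mid [0.4624 0.2648] cen [0.4623 0.2648]
130 [263 198   7  10  53] rect [0.4672 0.2553] [0.4757 0.2607] mid [0.4715 0.258 ] cen [0.4713 0.2581]
```

View pics/c13.png

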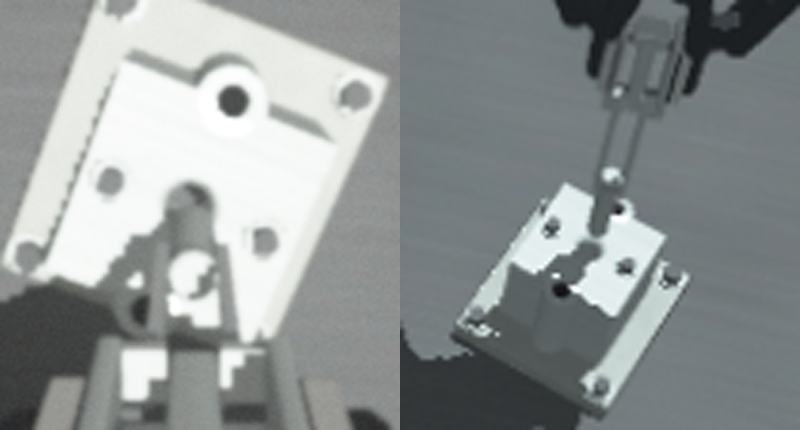

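Call:
play_rows([
  [[-0.0006,-0.002,-0.01],[0,0,0]],
  [[-0.0006,-0.002,-0.022],[0,0,0]],
  [[-0.0006,-0.002,-0.03],[0,0,0]],
  [[-0.0006,-0.002,-0.036],[0,0,0]],
  [[-0.0006,-0.002,-0.042],[0,0,0]],
  [[-0.0006,-0.002,-0.047],[0,0,0]],
  [[-0.0006,-0.002,-0.047],[0,0,0]],
])

```text
time: 18.6
tool_pos: [0.4667, 0.2618, 0.1813]
tcp_rot: [-1.188, -1.241, 1.242]
wrist_force: [1.9, 0.7, -2.6]
width: 0.339
```

```bash
python3 look.py wrist w14; python3 look.py scene s14
python3 - <<'E'
import cv2,numpy as np
a=cv2.imread('pics/w14.png');c=cv2.imread('pics/s14.png')
cv2.imwrite('pics/c14.png',np.hstack([cv2.resize(a[130:270,210:340],(400,430),interpolation=2),cv2.resize(c[170:280,350:455],(400,430),interpolation=2)]))
E
```

```text
18.6 [0.4667 0.2618 0.1813] 92.53464284351328 [ 1.913   0.6737 -2.5671] 0.3390659930673876
18.65 [0.4668 0.2619 0.1814] 92.53416363240626 [ 0.6109  0.4653 -1.9677] 0.33691753513214995
```

View pics/c14.png

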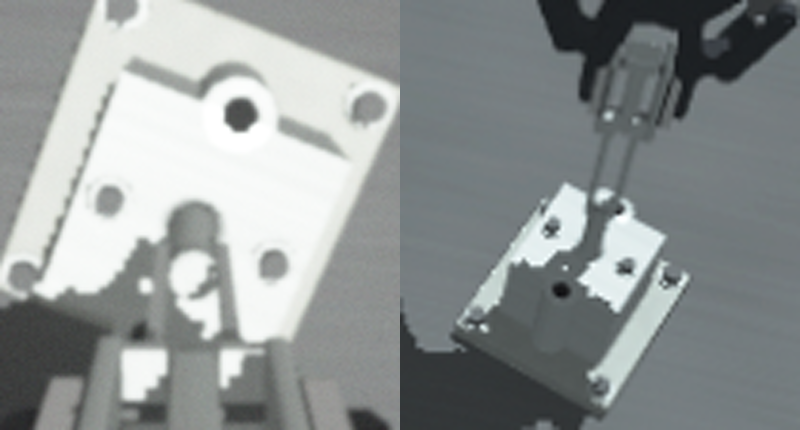

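Call:
play_rows([
  [[0,0,-0.005],[0,0,0]],
  [[0,0,-0.01],[0,0,0]],
  [[0,0,-0.015],[0,0,0]],
  [[0,0,-0.018],[0,0,0]],
  [[0,0,-0.018],[0,0,0]],
])

```text
time: 19.32
tool_pos: [0.4667, 0.2618, 0.174]
tcp_rot: [-1.188, -1.241, 1.242]
wrist_force: [-0.2, -0.4, -2.2]
width: 0.343
```

Call:
play_rows([
  [[0,0,-0.002],[0,0,0]],
  [[0,0,-0.004],[0,0,0]],
  [[0,0,-0.005],[0,0,0]],
  [[0,0,-0.005],[0,0,0]],
])

```text
time: 19.82
tool_pos: [0.4668, 0.2619, 0.1722]
tcp_rot: [-1.188, -1.242, 1.242]
wrist_force: [-0.2, -0.1, -2.1]
width: 0.341
```

Call:
play_rows([
  [[0,0,-0.002],[0,0,0]],
  [[0,0,-0.004],[0,0,0]],
  [[0,0,-0.005],[0,0,0]],
  [[0,0,-0.005],[0,0,0]],
])

```text
time: 20.32
tool_pos: [0.4668, 0.2619, 0.1702]
tcp_rot: [-1.188, -1.242, 1.242]
wrist_force: [-0.0, 0.5, -3.0]
width: 0.338
```

Call:
play_rows([
  [[0,0,-0.0025],[0,0,0]],
  [[0,0,-0.005],[0,0,0]],
  [[0,0,-0.005],[0,0,0]],
])

```text
time: 20.7
tool_pos: [0.4667, 0.2618, 0.1681]
tcp_rot: [-1.188, -1.241, 1.242]
wrist_force: [0.6, -0.4, -1.1]
width: 0.339
```

Call:
play_rows([
  [[0,0,-0.0025],[0,0,0]],
  [[0,0,-0.0025],[0,0,0]],
])

```text
time: 20.95
tool_pos: [0.4667, 0.2618, 0.1672]
tcp_rot: [-1.188, -1.242, 1.242]
wrist_force: [0.3, 0.8, -2.4]
width: 0.339
```

```bash
cat > f.py <<'E'
from h import *
np.set_printoptions(precision=4,suppress=True)
F=[];P=[]
for i in range(4):
    s=bot.read_state(); F.append(s['wrist_force']); P.append(s['tool_pos']); cams.read_camera('top')
print(s['time'],np.array(F)[:,2],np.mean(F,0),np.mean(P,0))
E
python3 f.py
```

```text
21.1 [-2.3736 -1.8747 -2.6322 -1.8288] [-0.3854  0.0485 -2.1773] [0.4668 0.2619 0.1672]
```

Baseline is −2.2 N, so no contact yet. Stepping on.

Call:
play_rows([
  [[0,0,-0.0025],[0,0,0]],
  [[0,0,-0.0045],[0,0,0]],
  [[0,0,-0.0045],[0,0,0]],
])

```text
time: 21.52
tool_pos: [0.4667, 0.2618, 0.1653]
tcp_rot: [-1.188, -1.241, 1.242]
wrist_force: [-0.8, 1.0, -2.4]
width: 0.341
```

Call:
play_rows([
  [[0,0,-0.0025],[0,0,0]],
  [[0,0,-0.0045],[0,0,0]],
  [[0,0,-0.0045],[0,0,0]],
])

```text
time: 21.9
tool_pos: [0.4667, 0.2618, 0.1636]
tcp_rot: [-1.188, -1.241, 1.242]
wrist_force: [0.4, -0.5, -2.0]
width: 0.341
```

Call:
play_rows([
  [[0,0,-0.0025],[0,0,0]],
  [[0,0,-0.004],[0,0,0]],
  [[0,0,-0.004],[0,0,0]],
])

```text
time: 22.28
tool_pos: [0.4667, 0.2618, 0.162]
tcp_rot: [-1.188, -1.242, 1.242]
wrist_force: [0.2, 0.3, -2.8]
width: 0.339
```

Call:
play_rows([
  [[0,0,-0.0025],[0,0,0]],
  [[0,0,-0.004],[0,0,0]],
  [[0,0,-0.004],[0,0,0]],
])

```text
time: 22.65
tool_pos: [0.4667, 0.2618, 0.1604]
tcp_rot: [-1.188, -1.242, 1.242]
wrist_force: [0.6, 0.4, -2.1]
width: 0.341
```

Call:
play_rows([
  [[0,0,-0.0025],[0,0,0]],
  [[0,0,-0.004],[0,0,0]],
  [[0,0,-0.004],[0,0,0]],
])

```text
time: 23.02
tool_pos: [0.4667, 0.2618, 0.1588]
tcp_rot: [-1.188, -1.241, 1.242]
wrist_force: [1.0, 0.3, -1.6]
width: 0.34
```

```bash
python3 look.py wrist w15;python3 pin.py w15 | tail -12
python3 - <<'E'
import cv2,numpy as np
a=cv2.imread('pics/w15.png')
cv2.imwrite('pics/c15.png',cv2.resize(a[130:270,210:340],(520,560),interpolation=2))
E
```

```text
23.025 [0.4667 0.2618 0.1588] 92.53291276114184 [ 1.0081  0.2927 -1.6329] 0.3404715809792261
-84 31 tz [3.6 4.1 5.9 6.8 6.9] tx [-7.6 -6.5  1.7  8.2  8.9]
-80 140 tz [-4.9 -3.8  2.4  6.3  6.8] tx [-7.5 -4.7  0.3  6.6  8.8]
-76 113 tz [-3.6 -2.9  2.3  5.9  6.6] tx [-7.4 -3.9  1.   5.5  8.6]
-72 20 tz [5.2 5.3 5.8 5.9 5.9] tx [-7.9 -7.9 -5.1  8.6  9.2]
-68 19 tz [5.2 5.3 5.6 5.9 5.9] tx [-7.7 -7.1  6.3  9.   9. ]
-64 40 tz [-3.9 -2.7  4.4  5.8  6.1] tx [-7.6 -7.  -4.9  8.2  8.9]
-60 22 tz [-3.9 -3.5  5.5  5.8  5.9] tx [-7.5 -7.4  6.2  8.1  8.8]
-56 18 tz [5.1 5.2 5.5 6.  6.1] tx [-7.9 -7.9 -5.7  8.7  9.2]
-52 21 tz [5.2 5.4 5.6 6.  6. ] tx [-7.7 -7.7 -5.2  8.4  9.1]
-48 20 tz [5.1 5.3 5.5 5.9 5.9] tx [-7.6 -7.6  0.7  8.9  9. ]
-44 25 tz [3.5 5.2 5.5 6.  6.1] tx [-7.5 -7.4 -5.   8.6  8.8]
{np.int64(-90): np.int64(4), np.int64(-89): np.int64(3), np.int64(-88): np.int64(6), np.int64(-87): np.int64(6), np.int64(-86): np.int64(8), np.int64(-85): np.int64(5), np.int64(-84): np.int64(5), np.int64(-83): np.int64(2), np.int64(-82): np.int64(7), np.int64(-81): np.int64(5), np.int64(-80): np.int64(7), np.int64(-79): np.int64(8), np.int64(-78): np.int64(28), np.int64(-77): np.int64(82), np.int64(-76): np.int64(92), np.int64(-75): np.int64(11), np.int64(-74): np.int64(0), np.int64(-73): np.int64(0), np.int64(-72): np.int64(0), np.int64(-71): np.int64(0), np.int64(-70): np.int64(0), np.int64(-69): np.int64(0), np.int64(-68): np.int64(0), np.int64(-67): np.int64(0), np.int64(-66): np.int64(0), np.int64(-65): np.int64(0), np.int64(-64): np.int64(1), np.int64(-63): np.int64(3), np.int64(-62): np.int64(7), np.int64(-61): np.int64(4), np.int64(-60): np.int64(0), np.int64(-59): np.int64(0), np.int64(-58): np.int64(0), np.int64(-57): np.int64(0)}
```

View pics/c15.png

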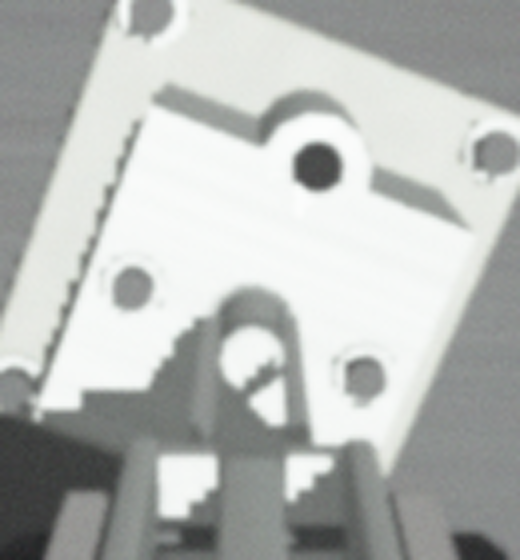

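The pin is in the bore (crop 252,320) and has not slipped in the tongs. Continuing in 1 mm steps.

Call:
play_rows([
  [[0,0,-0.0025],[0,0,0]],
  [[0,0,-0.0025],[0,0,0]],
  [[0,0,-0.0025],[0,0,0]],
])

```text
time: 23.45
tool_pos: [0.467, 0.2619, 0.1582]
tcp_rot: [-1.188, -1.242, 1.241]
wrist_force: [0.8, -0.2, 0.4]
width: 0.34
```

Call:
play_rows([
  [[0,0,-0.0025],[0,0,0]],
  [[0,0,-0.0025],[0,0,0]],
  [[0,0,-0.0025],[0,0,0]],
])

```text
time: 23.82
tool_pos: [0.4671, 0.262, 0.1574]
tcp_rot: [-1.188, -1.242, 1.241]
wrist_force: [-0.0, 0.0, 2.3]
width: 0.341
```

```bash
python3 f.py
```

```text
23.975 [2.253  2.7067 3.554  3.4766] [-0.1654 -0.364   2.9976] [0.4671 0.262  0.1573]
```

Call:
play_rows([
  [[0,0,-0.0015],[0,0,0]],
  [[0,0,-0.003],[0,0,0]],
  [[0,0,-0.003],[0,0,0]],
])

```text
time: 24.4
tool_pos: [0.4673, 0.2621, 0.1564]
tcp_rot: [-1.188, -1.243, 1.241]
wrist_force: [-1.1, 0.2, 5.6]
width: 0.338
```

```bash
python3 f.py
```

```text
24.55 [5.6454 5.7945 6.0404 6.4254] [-0.413  -0.3763  5.9764] [0.4673 0.2621 0.1565]
```

Call:
play_rows([
  [[0,0,-0.0008],[0,0,0]],
  [[0,0,-0.0008],[0,0,0]],
  [[0,0,-0.0008],[0,0,0]],
  [[0,0,-0.0008],[0,0,0]],
  [[0,0,-0.0008],[0,0,0]],
  [[0,0,-0.0008],[0,0,0]],
])

```text
time: 25.35
tool_pos: [0.4674, 0.2621, 0.1563]
tcp_rot: [-1.189, -1.243, 1.241]
wrist_force: [-0.1, -0.3, 6.7]
width: 0.342
```

```bash
python3 f.py; python3 look.py wrist w16; python3 pin.py w16 | tail -1
```

```text
25.5 [6.7168 7.3057 6.4024 7.0474] [-0.0267 -0.2907  6.8681] [0.4674 0.2621 0.1563]
25.55 [0.4674 0.2621 0.1563] 92.53578982436932 [-1.4141 -1.3152  5.9316] 0.34178290268969636
{np.int64(-90): np.int64(8), np.int64(-89): np.int64(4), np.int64(-88): np.int64(7), np.int64(-87): np.int64(4), np.int64(-86): np.int64(8), np.int64(-85): np.int64(5), np.int64(-84): np.int64(7), np.int64(-83): np.int64(1), np.int64(-82): np.int64(4), np.int64(-81): np.int64(6), np.int64(-80): np.int64(8), np.int64(-79): np.int64(10), np.int64(-78): np.int64(15), np.int64(-77): np.int64(87), np.int64(-76): np.int64(93), np.int64(-75): np.int64(14), np.int64(-74): np.int64(2), np.int64(-73): np.int64(0), np.int64(-72): np.int64(0), np.int64(-71): np.int64(0), np.int64(-70): np.int64(0), np.int64(-69): np.int64(0), np.int64(-68): np.int64(0), np.int64(-67): np.int64(0), np.int64(-66): np.int64(0), np.int64(-65): np.int64(1), np.int64(-64): np.int64(5), np.int64(-63): np.int64(5), np.int64(-62): np.int64(2), np.int64(-61): np.int64(3), np.int64(-60): np.int64(1), np.int64(-59): np.int64(0), np.int64(-58): np.int64(0), np.int64(-57): np.int64(0)}
```

Held at about 9 N for over a second (wrist +6.9 N against a −2.2 N baseline). Now unload the seat, open the tips to the carry width and lift straight off.

Call:
play_rows([
  [[0,0,0.003],[0,0,0]],
  [[0,0,0.006],[0,0,0]],
  [[0,0,0.006],[0,0,0]],
  [[0,0,0.006],[0,0,0]],
])

```text
time: 26.1
tool_pos: [0.4667, 0.2619, 0.1575]
tcp_rot: [-1.188, -1.241, 1.242]
wrist_force: [0.2, 0.1, 0.8]
width: 0.338
```

Call:
play_rows([
  [[0,0,0],[0,0,0]],
  [[0,0,0],[0,0,0]],
  [[0,0,0],[0,0,0]],
  [[0,0,0],[0,0,0]],
  [[0,0,0],[0,0,0]],
], gripper=0.575)

```text
time: 26.72
tool_pos: [0.4668, 0.2618, 0.1577]
tcp_rot: [-1.188, -1.242, 1.242]
wrist_force: [-0.9, -0.6, -1.6]
width: 0.43
```

```bash
python3 look.py wrist w17; python3 pin.py w17
python3 - <<'E'
import cv2,numpy as np
a=cv2.imread('pics/w17.png')
cv2.imwrite('pics/c17.png',cv2.resize(a[130:270,210:340],(520,560),interpolation=2))
E
```

```text
26.725 [0.4668 0.2618 0.1577] 92.53221162659307 [-0.8744 -0.5941 -1.6348] 0.4302554496618764
-112 4 tz [-3.  -2.9 -1.9 -1.2 -1.1] tx [-6.2 -6.2  0.6  7.5  7.6]
-108 8 tz [-3.3 -3.2 -0.4  4.5  4.8] tx [-6.1 -6.1 -4.   7.4  7.4]
-104 58 tz [-11.9  -4.7   4.4  10.6  13.1] tx [-10.5  -7.5   1.4   8.8  11.1]
-100 530 tz [-14.  -13.2   7.2  13.4  13.7] tx [-12.  -11.1   0.3  11.7  12.6]
-96 23 tz [1.6 2.1 5.8 6.6 6.7] tx [-5.  -4.3 -0.5  5.5  6.4]
-92 23 tz [2.2 2.6 5.7 6.6 6.8] tx [-4.9 -4.1  1.  10.1 11.3]
-88 35 tz [2.6 2.8 5.6 6.6 6.7] tx [-10.   -9.4  -0.4  10.7  11.9]
-84 59 tz [-3.6 -2.3  5.6  6.7  6.9] tx [-10.5  -9.1   0.3   9.7  11.8]
-80 71 tz [-5.3 -2.6  5.2  6.5  6.8] tx [-10.3  -9.2   0.3  10.2  11.6]
-76 195 tz [-4.4 -3.6  1.3  5.8  6.4] tx [-10.1  -3.9   1.    5.9  11.5]
-72 13 tz [5.5 5.5 5.7 6.1 6.2] tx [-10.6 -10.2  -7.8  11.5  11.9]
-68 21 tz [5.1 5.2 5.6 5.9 6.1] tx [-10.4 -10.3   9.1  11.6  11.8]
-64 42 tz [-4.4 -2.7  3.4  5.9  6. ] tx [-10.3  -9.5  -7.6  10.1  11.5]
-60 22 tz [-4.1 -3.5  5.5  5.8  5.8] tx [-10.6 -10.    8.9  11.4  11.9]
-56 22 tz [5.3 5.4 5.5 6.  6.1
[... 504 characters left out ...]
int64(-81): np.int64(9), np.int64(-80): np.int64(4), np.int64(-79): np.int64(11), np.int64(-78): np.int64(6), np.int64(-77): np.int64(28), np.int64(-76): np.int64(94), np.int64(-75): np.int64(79), np.int64(-74): np.int64(7), np.int64(-73): np.int64(1), np.int64(-72): np.int64(0), np.int64(-71): np.int64(0), np.int64(-70): np.int64(0), np.int64(-69): np.int64(0), np.int64(-68): np.int64(0), np.int64(-67): np.int64(0), np.int64(-66): np.int64(0), np.int64(-65): np.int64(0), np.int64(-64): np.int64(0), np.int64(-63): np.int64(0), np.int64(-62): np.int64(0), np.int64(-61): np.int64(0), np.int64(-60): np.int64(0), np.int64(-59): np.int64(0), np.int64(-58): np.int64(0), np.int64(-57): np.int64(0)}
```

View pics/c17.png

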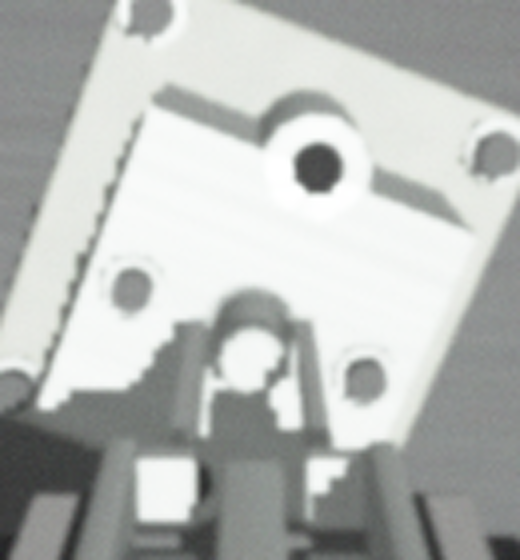

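The tips are clear on both sides of the pin (crop 190 and 315) and the pin stands in the bore. Lifting, then back to the holder.

Call:
play_rows([
  [[0,0,0.01],[0,0,0]],
  [[0,0,0.03],[0,0,0]],
  [[0,0,0.07],[0,0,0]],
  [[0,0,0.12],[0,0,0]],
  [[0,0,0.17],[0,0,0]],
  [[0,0,0.2],[0,0,0]],
  [[0,0,0.205],[0,0,0]],
])

```text
time: 27.65
tool_pos: [0.4675, 0.2622, 0.2415]
tcp_rot: [-1.189, -1.244, 1.24]
wrist_force: [0.2, 0.4, -1.1]
width: 0.427
```

Call:
play_rows([
  [[0.006,-0.03,0],[0,0,0]],
  [[0.02,-0.11,0],[0,0,0]],
  [[0.038,-0.21,0],[0,0,0]],
  [[0.058,-0.32,0],[0,0,0]],
  [[0.078,-0.43,0],[0,0,0]],
  [[0.098,-0.53,0],[0,0,0]],
  [[0.111,-0.595,0],[0,0,0]],
  [[0.114,-0.617,0],[0,0,0]],
  [[0.114,-0.617,0],[0,0,0]],
  [[0.114,-0.617,0],[0,0,0]],
])

```text
time: 28.9
tool_pos: [0.512, 0.0158, 0.2394]
tcp_rot: [-1.187, -1.242, 1.242]
wrist_force: [0.3, -0.3, -1.6]
width: 0.425
```

```bash
python3 look.py wrist w18; python3 rects.py w18; python3 pin.py w18 | grep -v int64; python3 look.py top t18 pin_mid bore_mouth
python3 - <<'E'
import cv2,numpy as np
a=cv2.imread('pics/w18.png'); b=cv2.imread('pics/t18.png')
cv2.imwrite('pics/c18.png',np.hstack([cv2.resize(a[130:270,210:340],(400,430),interpolation=2),cv2.resize(b[180:280,110:205],(400,430),interpolation=2)]))
E
```

```text
28.9 [0.512  0.0158 0.2394] 92.57208461464062 [ 0.3182 -0.2647 -1.6443] 0.42492352851897436
flange 2367 ((0.5070396661758423, -0.2688446342945099), (0.0852760374546051, 0.10075933486223221), 80.6467056274414) 0.011381922180912636 [ 0.4539 -0.3012  0.0076  0.5592 -0.2215  0.0169]
block 4071 ((0.4671468436717987, 0.26218128204345703), (0.06928502023220062, 0.0881928876042366), 71.51726531982422) 0.05910175644335428 [0.4272 0.2234 0.0556 0.506  0.2989 0.0644]
base 2912 ((0.46645790338516235, 0.26131170988082886), (0.1009581908583641, 0.11122650653123856), 70.80020904541016) 0.011419773851337774 [0.4027 0.2003 0.0079 0.5288 0.2941 0.0168]
holder 2670 ((0.5110141634941101, 0.015501158311963081), (0.04953324794769287, 0.0659082680940628), 2.703317165374756) 0.07088280081300853 [ 0.4862 -0.0171  0.0684  0.5355  0.0479  0.0727]
-88 14 tz [5.5 5.5 5.8 6.2 6.2] tx [-10.5 -10.1  -7.7  11.2  11.2]
-84 38 tz [-3.6 -3.2  4.   6.   6.1] tx [-10.4  -9.1   0.7  11.2  11.9]
-80 17 tz [-3.5 -2.   5.7  5.9  6. ] tx [-10.3 -10.2   8.9  11.6  11.7]
-76 13 tz [5.5 5.5 5.6 6.1 6.2] tx [-10.1  -9.7  -8.   11.4  11.5]
-72 17 tz [5.4 5.4 5.7 6.  6.1] tx [-10.5 -10.    9.2  11.4  11.9]
-68 17 tz [5.5 5.6 5.7 5.9 5.9] tx [-10.4 -10.3  -7.7  11.7  11.8]
-64 45 tz [-4.2 -2.7  3.9  5.8  6.1] tx [-10.2  -9.4  -7.5  10.9  11.6]
-60 21 tz [-3.9 -3.8  5.7  6.   6. ] tx [-10.5 -10.    8.9  11.3  11.3]
-56 20 tz [5.3 5.4 5.6 6.  6.1] tx [-10.4 -10.3   0.7  11.7  11.8]
-52 19 tz [5.2 5.3 5.5 5.8 5.9] tx [-10.2 -10.1   9.   11.6  11.7]
-48 48 tz [-3.5 -2.4  5.1  5.9  6.2] tx [-10.6  -9.8  -7.5  11.1  11.9]
-44 28 tz [-3.8 -3.6  5.5  5.7  6. ] tx [-10.5 -10.4   0.7  11.6  11.8]
28.95 [0.5121 0.0159 0.2395] 92.59554707631334 [ 0.1926 -0.0807 -2.1997] 0.42539524360484016
pin_mid 0.53 [0.4639 0.2633 0.0557] [153. 230.]
bore_mouth 0.56 [0.4627 0.2654 0.0587] [151. 231.]
```

View pics/c18.png

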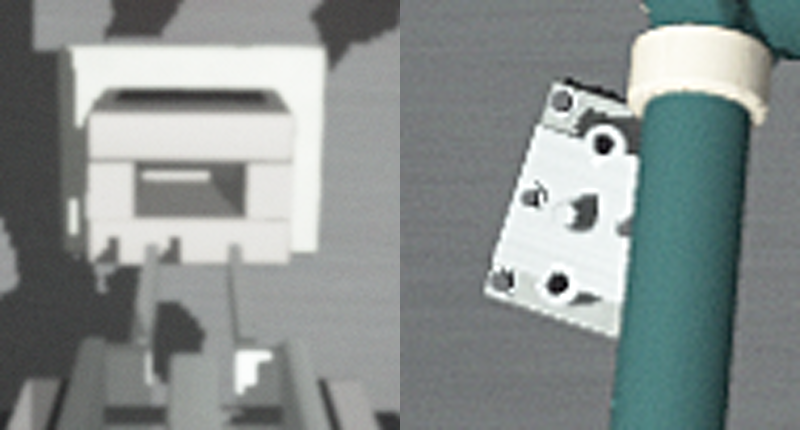

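Call:
play_rows([
  [[0,-0.002,-0.02],[0,0,0]],
  [[0,-0.002,-0.06],[0,0,0]],
  [[0,-0.002,-0.1],[0,0,0]],
  [[0,-0.002,-0.14],[0,0,0]],
  [[0,-0.002,-0.165],[0,0,0]],
  [[0,-0.002,-0.165],[0,0,0]],
])

```text
time: 29.85
tool_pos: [0.5115, 0.0142, 0.1724]
tcp_rot: [-1.186, -1.24, 1.243]
wrist_force: [-0.9, 0.1, -0.9]
width: 0.426
```

```bash
python3 look.py wrist w19; python3 rects.py w19 | grep holder; python3 pin.py w19 | grep -v int64 | tail -6
python3 - <<'E'
import cv2,numpy as np
a=cv2.imread('pics/w19.png')
cv2.imwrite('pics/c19.png',cv2.resize(a[130:270,210:340],(400,430),interpolation=2))
E
```

```text
29.85 [0.5115 0.0142 0.1724] 92.5280934084505 [-0.8567  0.1459 -0.9481] 0.4255747579107869
holder 3945 ((0.5110600590705872, 0.015448514372110367), (0.049590758979320526, 0.06629718840122223), 2.247480630874634) 0.07087336903562559 [ 0.4862 -0.017   0.0678  0.5354  0.0479  0.0726]
-64 41 tz [-3.9 -2.3  4.   5.9  6.1] tx [-10.2  -9.4  -7.6  10.8  11.5]
-60 24 tz [-4.  -3.1  5.7  6.   6.1] tx [-10.6 -10.1   8.8  11.4  11.9]
-56 18 tz [5.4 5.4 5.7 5.9 6. ] tx [-10.4  -9.9   9.2  11.2  11.8]
-52 22 tz [5.2 5.4 5.7 5.9 6. ] tx [-10.3 -10.3   9.   11.6  11.6]
-48 44 tz [-4.3 -2.6  4.5  5.9  6. ] tx [-10.   -8.8  -7.6  11.2  11.9]
-44 29 tz [-4.3 -3.3  5.5  6.1  6.2] tx [-10.5 -10.5   8.9  11.5  11.7]
```

View pics/c19.png

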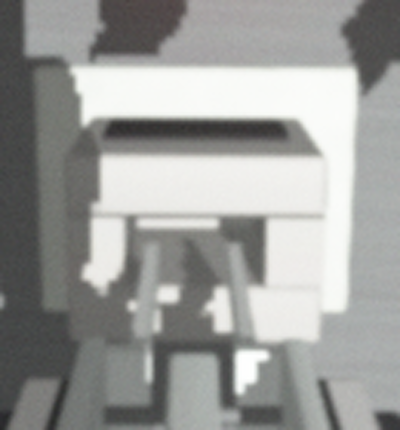

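Call:
play_rows([
  [[0.001,0.001,-0.02],[0,0,0]],
  [[0.001,0.001,-0.045],[0,0,0]],
  [[0.001,0.001,-0.07],[0,0,0]],
  [[0.001,0.001,-0.095],[0,0,0]],
  [[0.001,0.001,-0.12],[0,0,0]],
  [[0.001,0.001,-0.145],[0,0,0]],
  [[0.001,0.001,-0.165],[0,0,0]],
  [[0.001,0.001,-0.178],[0,0,0]],
  [[0.001,0.001,-0.178],[0,0,0]],
])

```text
time: 31.02
tool_pos: [0.5125, 0.0147, 0.1021]
tcp_rot: [-1.187, -1.241, 1.242]
wrist_force: [-0.2, -0.2, -1.8]
width: 0.425
```

```bash
python3 f.py
```

```text
31.175 [-1.8085 -1.798  -1.1768 -1.3648] [ 0.4218 -0.0093 -1.537 ] [0.5129 0.0147 0.1026]
```

Call:
play_rows([
  [[0,0,-0.003],[0,0,0]],
  [[0,0,-0.006],[0,0,0]],
  [[0,0,-0.006],[0,0,0]],
  [[0,0,-0.006],[0,0,0]],
])

```text
time: 31.72
tool_pos: [0.5128, 0.0147, 0.1001]
tcp_rot: [-1.188, -1.242, 1.242]
wrist_force: [0.1, -0.2, -1.8]
width: 0.427
```

```bash
python3 f.py
```

```text
31.875 [-1.8283 -2.0917 -1.3223 -2.6528] [-0.0911 -0.036  -1.9738] [0.5128 0.0147 0.1002]
```

Call:
play_rows([
  [[0,0,-0.002],[0,0,0]],
  [[0,0,-0.004],[0,0,0]],
  [[0,0,-0.004],[0,0,0]],
  [[0,0,-0.004],[0,0,0]],
])

```text
time: 32.42
tool_pos: [0.5128, 0.0147, 0.0985]
tcp_rot: [-1.188, -1.242, 1.242]
wrist_force: [1.0, 0.1, -2.0]
width: 0.425
```

```bash
python3 f.py
```

```text
32.575 [-1.953  -0.7397 -1.2232 -1.1216] [ 0.0975  0.2489 -1.2594] [0.5128 0.0147 0.0985]
```

Nearly on the floor. One more small step, then open.

Call:
play_rows([
  [[0,0,-0.002],[0,0,0]],
  [[0,0,-0.003],[0,0,0]],
  [[0,0,-0.003],[0,0,0]],
])

```text
time: 33.0
tool_pos: [0.5136, 0.0147, 0.0981]
tcp_rot: [-1.189, -1.243, 1.241]
wrist_force: [0.1, 1.0, 3.5]
width: 0.428
```

```bash
python3 f.py
```

```text
33.15 [3.5222 4.6538 5.7448 4.7493] [0.2069 0.3557 4.6675] [0.5135 0.0147 0.0981]
```

On the floor. Opening fully.

Call:
play_rows([
  [[0,0,0.002],[0,0,0]],
  [[0,0,0.002],[0,0,0]],
  [[0,0,0.002],[0,0,0]],
  [[0,0,0.002],[0,0,0]],
  [[0,0,0.002],[0,0,0]],
  [[0,0,0.002],[0,0,0]],
], gripper=0)

```text
time: 33.95
tool_pos: [0.5128, 0.0147, 0.0981]
tcp_rot: [-1.188, -1.242, 1.242]
wrist_force: [-0.6, -0.1, -1.0]
width: 1.001
```

```bash
python3 look.py wrist w20; python3 rects.py w20 | egrep 'holder|tongs|plates'
```

```text
33.95 [0.5128 0.0147 0.0981] 92.53506006104445 [-0.6164 -0.0591 -1.0023] 1.0009154418675046
holder 5700 ((0.5113556981086731, 0.01546105369925499), (0.050277307629585266, 0.06649988144636154), 2.1703882217407227) 0.07086399227894816 [ 0.486  -0.0172  0.0678  0.5351  0.048   0.0726]
tongs 3183 ((0.512687087059021, 0.014916308224201202), (0.02266010083258152, 0.04034845158457756), 2.5176165103912354) 0.14050649325855313 [ 0.5012 -0.0048  0.1372  0.5226  0.0346  0.1422]
plates 2840 ((0.5120089054107666, 0.01511978730559349), (0.022216513752937317, 0.04090338945388794), 2.410810708999634) 0.12182932746027095 [ 0.5007 -0.0049  0.1005  0.5217  0.0342  0.1348]
```

View pics/w20.png

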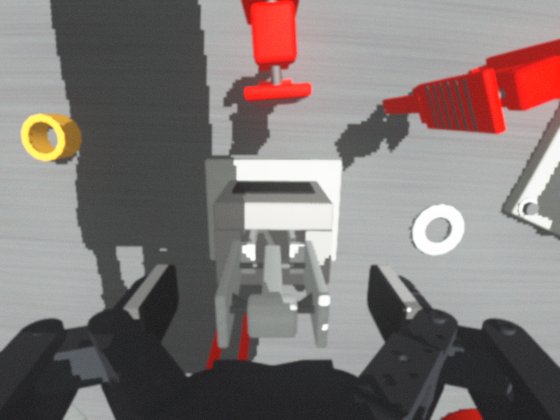

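The tongs stand upright at (272,290) and the jaws are open and clear of them. Withdrawing upward.

Call:
play_rows([
  [[0,0,0.03],[0,0,0]],
  [[0,0,0.08],[0,0,0]],
  [[0,0,0.15],[0,0,0]],
  [[0,0,0.25],[0,0,0]],
  [[0,0,0.35],[0,0,0]],
  [[0,0,0.42],[0,0,0]],
  [[0,0,0.45],[0,0,0]],
  [[0,0,0.45],[0,0,0]],
  [[0,0,0.45],[0,0,0]],
])

```text
time: 35.12
tool_pos: [0.5119, 0.0147, 0.2766]
tcp_rot: [-1.186, -1.24, 1.243]
wrist_force: [0.3, -0.3, -0.5]
width: 1.002
```

```bash
python3 look.py wrist w21 tongs_tip holder_floor pin_mid bore_mouth; python3 rects.py w21; python3 look.py scene s21 tongs_tip pin_mid bore_mouth
python3 - <<'E'
from h import *
z=np.load('w21.npz',allow_pickle=True); st=z['st'].item(); Q=cloud('wrist',z['d'],st)
k=Q[(np.linalg.norm(Q[...,:2]-[.4665,.262],axis=-1)<.012)&(Q[...,2]>.064)&(Q[...,2]<.1)]
t=k[k[:,2]>np.percentile(k[:,2],99)-.0025]; print('pin top',len(t),t[:,2].mean(),(t.min(0)+t.max(0))/2)
a=cv2.imread('pics/w21.png'); b=cv2.imread('pics/s21.png')
cv2.imwrite('pics/c21.png',np.hstack([a[60:300,130:560],cv2.resize(b[150:270,230:440],(360,240))]))
E
```

```text
35.125 [0.5119 0.0147 0.2766] 92.53189693340406 [ 0.2812 -0.2723 -0.4528] 1.0019282433247636
tongs_tip 0.83 [0.5148 0.0142 0.0079] [271. 178.]
tongs_tip 0.76 [0.4266 0.101  0.0017] [345. 109.]
tongs_tip 0.55 [ 0.6138 -0.0134 -0.0033] [249. 246.]
holder_floor 0.9 [0.514  0.0155 0.0115] [272. 177.]
pin_mid 0.75 [0.466  0.2591 0.057 ] [489. 153.]
bore_mouth 0.56 [0.4681 0.2632 0.0592] [493. 155.]
housing 1442 ((0.5094703435897827, -0.255661278963089), (0.030550174415111542, 0.07323823124170303), 80.00164794921875) 0.09885983889425105 [ 0.4761 -0.2722  0.0962  0.5443 -0.2371  0.1008]
flange 2253 ((0.5035638213157654, -0.2846873700618744), (0.11653773486614227, 0.10012073069810867), 79.5301513671875) 0.011464398542813383 [ 0.4481 -0.3263  0.0073  0.5587 -0.2214  0.0168]
block 3350 ((0.46707674860954285, 0.26181137561798096), (0.06778299808502197, 0.08739836513996124), 70.50572967529297) 0.0590437614117011 [0.4273 0.2237 0.0556 0.506  0.2988 0.064 ]
base 2479 ((0.4661603569984436, 0.26136404275894165), (0.1005447506904602, 0.11048287153244019), 71.44404602050781) 0.011360500838563072 [0.40
[... 321 characters left out ...]
019928), 2.109426736831665) 0.14066368176301575 [ 0.5014 -0.0046  0.1381  0.5222  0.0347  0.1424]
plates 257 ((0.5114136338233948, 0.015271175652742386), (0.020722899585962296, 0.03995403274893761), 2.2697885036468506) 0.1226062263240973 [ 0.5004 -0.0048  0.1027  0.5213  0.0341  0.1347]
35.375 [0.5123 0.0147 0.277 ] 92.53248459567337 [ 0.2548 -0.2402 -0.2434] 1.0008157662570611
tongs_tip 0.94 [ 0.4294  0.1035 -0.0018] [330. 221.]
tongs_tip 0.74 [ 0.6071 -0.0101  0.0035] [260. 271.]
tongs_tip 0.63 [0.4153 0.0104 0.0001] [292. 207.]
pin_mid 0.5 [0.463  0.2646 0.0541] [400. 233.]
bore_mouth 0.74 [0.4674 0.264  0.059 ] [400. 233.]
pin top 91 0.08242026219582911 [0.46588601 0.26197785 0.08277822]
```

View pics/c21.png

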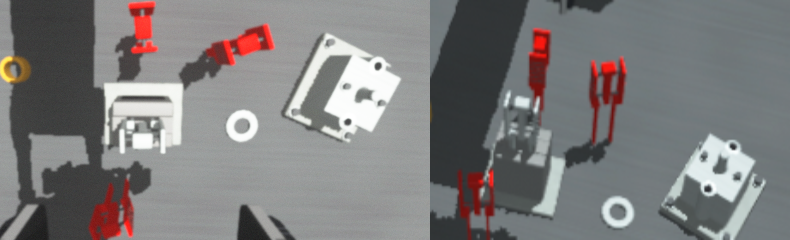

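The tongs stand in the holder (left crop 143,135), at the same height and within 1 mm of where they were. The pin stands in the bore (365,95), its top about 23 mm above the mouth. The arm is clear, so I hand in.

```bash
python3 -c "
from workcell import bot
print(bot.finish_job())"
```

```text
the job is handed in; nothing more can be done
None
```

The job is done and handed in at about 35 s of the 64 s allowed. The hand-in reports no verdict.

**What I did:**
- I took the steel tongs from the grey holder and left the three red look-alikes alone.
- I gripped the top 11–12 mm or so of the pin in the slot and drew it out upright.
- In the bore the seat met the pin about 27 mm below the mouth. I pressed to about 9 N (wrist force +6.9 N against a −2.2 N baseline) for over a second. The highest press I read was about 9.5 N.
- I eased off the seat before opening the tips, then put the tongs back in the holder, let go and withdrew.

**Last checks:**
- **Pin:** the wrist camera puts its top at (0.466, 0.262, 0.083). That is within about 1 mm of the bore axis, and its centre is about 2 mm below the mouth.
- **Tongs:** they stand upright and at rest, within 1 mm of the holder centre. Their top is at the height measured before they were taken.
- **Robot:** the gripper is open and well clear of everything, with no contact force.

**Disagreements and limits:**
- The networks' points scattered by 2–4 mm, and the scene camera read about 2 mm farther out in x than the other two. I went by the wrist camera's depth.
- With the pin held, the gripper opening read 29 mm, where 32 mm would match a 12 mm pin. The pictures showed the pin held and not slipping.
- Wrist force is the only force I could read. I never saw more than about 6 N of it at the housing or the holder.

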